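Build a stickered drying stack of planed boards

ROBOT

A 6-joint arm with a two-finger parallel gripper is mounted at the origin on the work surface. World frame = base frame: x ahead of the robot, y to its left, z up, the work surface at z = 0. Lengths are in mm, angles in rad, forces in N, time in s.
With the tool pointing down it reaches from about 400 to 925 mm from the base axis. Payload 3.4 kg.
Tool frame: the origin (TCP) lies between the finger pads; the fingertips stand 19 mm ahead of it and the grasp point (between the pads) is the TCP; z points along the fingers, y is the line along which they close (so a half turn about z gives the same grasp; the last joint's range is limited). The gripper opens to 85 mm and grips with 20 to 120 N. Pads are 22 mm wide; open, the fingers measure 114 mm over their backs; the gripper's body (76 mm by 85 mm) begins 54 mm behind the grasp point. The pads swing forward as they close: fully open they stand 13 mm farther back than shut.
Start: joints at [1.115, 0.307, 1.506, -0, 1.328, -0.073], TCP at [214.797, 533.379, 250.305] pointing down, gripper open.
Joint ranges: [-3.12, 3.12], [-1.05, 2.28], [0.14, 2.33], [-1.42, 4.57], [0.1, 2.73], [-2.68, 2.68]. Speed limits (rad/s): [2.57, 2.57, 3.14, 3.14, 3.14, 3.14].

INTERFACE

Orientations are given as a rotation vector (axis times angle).
In Python, from workcell import bot gives the robot as it stands.
- The arm moves only by the shell command python3 -m jog 'ROWS' [FORCE]. ROWS is JSON, a list of rows, each a list of 3 entries, a list of its own where there are three numbers: the opening, from 0 (shut) to 1 (fully open), then the shift along the tool's x, y, z in cm, then the turn, a rotation vector about the tool's x, y, z in degrees. In form: [[hand, [tx, ty, tz], [ax, ay, az]], ...]. A call has 1 to 10 rows; each row shifts and turns the commanded pose from where the row before left it, along the tool's axes as they then stand; what a row does not reach is not made up. A row lasts 1/12 s, in which the tool goes at most 41.7 mm and 7.16 degrees, less where a joint would pass 70% of its speed; a pose out of reach is approached as far as the arm can. A call with a gripper value outside its range is refused whole. The fingers move at their own pace and stop on an object; FORCE is the grip in N (left out, the last holds). Time passes only in rows, so rows that do not move let the fingers close. It gives the time, the measured TCP pose, the force, the opening and the grip force at its end, in the units of the state.
- bot.get_obs(): the state, without advancing time (a new reading comes with each control period).
- bot.capture(name): name is "scene" or "top" or "wrist"; returns a dict with "frame" (480x640x3 uint8, red, green, blue), "fx", "fy", "cx", "cy" (pixels), "rvec" (rotation vector, rad) and "tvec" (3), from world to camera coordinates, as OpenCV has them. Camera axes: x right, y down, z forward; pixel columns grow to the right and rows downward; lengths in mm; the calibration is good to about 2 mm. A picture is of the moment at which its call begins. There is no depth.
- bot.finish_job(): hands the job in; it is judged then, once.
The state is a dict: "t": time; "joint_positions": joint angles; "qd": joint speeds; "joint_efforts": joint torques, N m; "tcp_pos": TCP position; "eef_rot": TCP orientation; "wrist_force": force on the tool from outside, world axes, zero at the start; "torque": the same for the moment, N m; "width": finger opening in mm; "grip_force": force on a finger pad.
Only numpy, scipy, OpenCV 4.12 (cv2) and the standard library are available. Lean on these libraries where they do the work, as an engineer would, in place of code of your own. Each camera call takes 0.05 s, during which the arm holds its last target. There are 200 camera calls.

TASK

Build a small drying stack on the bearer stand. From the bottom up: the long board lying centred along and across the two bearers, one sticker laid squarely across it directly above each bearer, the short board centred on the stickers and in line with the long board, and the iron weight standing knob up in the middle of the short board. Leave the wax tin, the clamp and the tape measure where they are.

Things in the scene. Friction and masses are not known exactly. Their poses are not given: they have to be found in the camera images.
- stand: Bearer stand, fixed to the bench: a pale plywood base 180 x 120 mm (x, y), 9 mm thick, carrying two dark wooden bearers that run along its y axis, each 120 mm long and 24 mm wide, centred at x = +60 mm and x = -60 mm. The flat tops of the bearers are 33 mm above the bench. Origin: centre of the underside; z up. It looks the same turned half round.
- long_board: The long board: loose planed pale board 240 x 60 x 20 mm (x, y, z), 0.15 kg, lying flat. Origin: centre of the underside. x runs along its length.
- short_board: The short board: loose planed pale board 170 x 60 x 20 mm (x, y, z), 0.1 kg, lying flat. Origin: centre of the underside. x runs along its length.
- sticker_a: Sticker: loose square wooden stick 100 x 16 x 16 mm (x, y, z), 18 g. Origin: its centre, 8 mm above the bench at the start. x runs along its length. The two stickers are alike and may be exchanged.
- sticker_b: The other sticker, the same: 100 x 16 x 16 mm, 18 g. Origin: its centre. x runs along its length.
- weight: Iron bench weight, about 0.65 kg: a flat dark block 84 x 48 x 18 mm (x, y, z) with a plain upright steel knob, 24 mm in diameter, from 18 to 50 mm above the underside at the middle. Origin: centre of the underside. It may be lifted by the knob or by the block.
- wax_tin: Bystander: low round wax tin with a brass-coloured lid, 72 mm in diameter, 26 mm high. Origin: centre of the underside.
- clamp: Bystander: bar clamp lying on the bench, about 300 mm long along its y axis, 95 mm wide, 28 mm high, with an orange handle. Origin: bench level under the middle of the bar; the jaws stick out towards its -x.
- tape_measure: Bystander: yellow tape measure, 66 x 36 x 52 mm (x, y, z), standing among the small parts. Origin: centre of the underside.

How it is judged:
By the outcome, as a careful person would: the job done as asked, in the order asked, and still so for the second after the job is handed in, with the robot touching nothing.
It also fails if it takes over 136 s, if anything falls off the work surface, if the arm or the gripper's body presses on something with over 40 N, if the wrist force passes 120 N, or if a joint passes its speed limit or range.

## Working session

There is one attempt and no reset: what is moved stays moved. The work goes in short steps, Python scripts to look and compute and a shell command to move; the robot and the scene stay as the last step left them, time stands still between calls to the robot, and variables do not carry over. Pictures are saved under pics/ and viewed, at most 14 in all, crops included, and the job is handed in when it is done.

```bash
mkdir -p pics; ls; python3 - <<'E'
from workcell import bot
import cv2
for n in ["top","scene"]:
    c=bot.capture(n); cv2.imwrite(f"pics/{n}0.png",c["frame"][:,:,::-1]); print(n,c["fx"],c["cx"],c["cy"],c["rvec"],c["tvec"])
o=bot.get_obs(); print(o)
E
```

```text
pics
top 525.4394645972202 328.9760847177335 226.58565595924418 [ 2.10957662 -2.16837176  0.12349864] [  34.63919751  601.08203287 1249.83769038]
scene 518.0149882960591 312.67652064345396 230.38707977578295 [ 0.9010818   2.74982895 -0.73727192] [ 486.44797807 -302.53573439 1230.60353246]
{'t': 0.1, 'joint_positions': array([ 1.11448369e+00,  3.07459459e-01,  1.50752314e+00, -3.42177943e-07,
        1.32842801e+00, -7.34859278e-02]), 'qd': array([ 8.42543876e-04, -2.45241390e-03, -2.75192179e-03,  6.51958462e-04,
        8.77984264e-04, -9.08361060e-05]), 'joint_efforts': array([-3.92723159e-04, -4.58528566e+01, -2.52606851e+01, -2.54635834e-04,
        5.58219777e-03,  1.14542436e-05]), 'tcp_pos': array([214.54158215, 532.83803819, 249.50272288]), 'eef_rot': array([-5.97586557e-01, -3.08374752e+00,  2.75575473e-03]), 'wrist_force': array([-0.36315564, -0.30979473, -0.4816563 ]), 'torque': array([ 0.03058672, -0.06338965,  0.00724258]), 'grip_force': 0.0, 'width': 85.17164750547188}
```

View pics/top0.png

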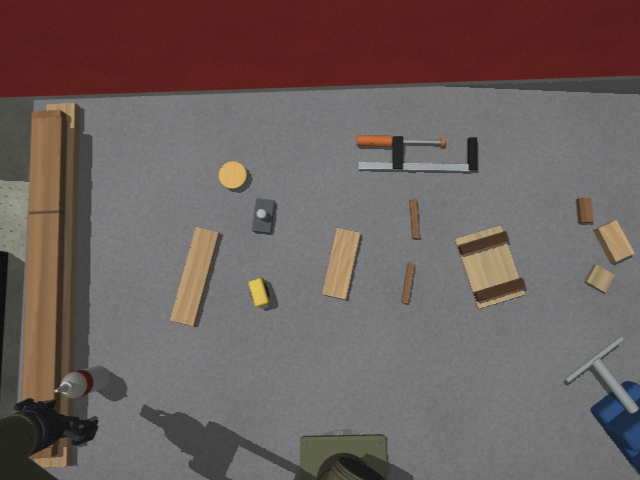

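View pics/scene0.png

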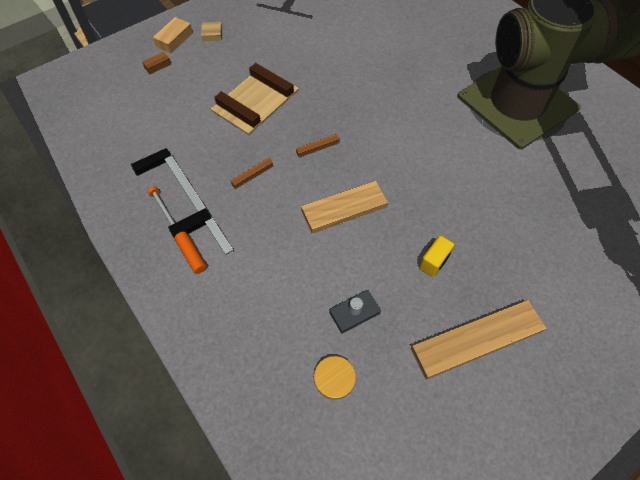

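The top view shows the long board (195,277), weight (263,215), short board (342,264), stickers (415,219) and (408,283), and stand (490,266). The bystanders are the tin (232,175), tape (259,292) and clamp (420,155). The scene view shows the same layout from the far side. Next I'll get coarse measurements from both views.

```bash
cat > h.py <<'E'
import numpy as np, cv2
from workcell import bot
from scipy.spatial.transform import Rotation as Ro
def KRt(c):
    return np.array([[c["fx"],0,c["cx"]],[0,c["fy"],c["cy"]],[0,0,1.]]),Ro.from_rotvec(c["rvec"]).as_matrix(),np.array(c["tvec"])
def ray(c,uv):
    K,R,t=KRt(c); uv=np.atleast_2d(uv).astype(float)
    d=np.c_[uv,np.ones(len(uv))]@np.linalg.inv(K).T@R
    return -R.T@t,d
def plane(c,uv,z):
    C,d=ray(c,uv); return C+d*((z-C[2])/d[:,2])[:,None]
def tri(c1,p1,c2,p2):
    P=[]
    for c in(c1,c2):
        K,R,t=KRt(c); P.append(K@np.c_[R,t])
    X=cv2.triangulatePoints(P[0],P[1],np.float64(p1).reshape(-1,2).T,np.float64(p2).reshape(-1,2).T)
    return (X[:3]/X[3]).T
def blobs(img,lo,hi,amin=60):
    hsv=cv2.cvtColor(img,cv2.COLOR_RGB2HSV); m=cv2.inRange(hsv,np.array(lo),np.array(hi))
    m=cv2.morphologyEx(m,cv2.MORPH_OPEN,np.ones((2,2)))
    cs,_=cv2.findContours(m,cv2.RETR_EXTERNAL,cv2.CHAIN_APPROX_NONE)
    return m,[c for c in cs if cv2.contourArea(c)>amin]
E
python3 - <<'E'
from h import *
for n in["top","scene"]:
    c=bot.capture(n); f=c["frame"]; hsv=cv2.cvtColor(f,cv2.COLOR_RGB2HSV)
    pts={"top":dict(long=(195,277),short=(342,264),st=(415,219),bearer=(483,243),base=(490,266),wt=(259,225),knob=(263,213),bench=(300,350),side=(182,322)),
     "scene":dict(long=(480,340),short=(345,203),st=(252,173),bearer=(237,109),base=(257,98),wt=(355,322),side=(430,372),stside=(253,178),bench=(300,300))}[n]
    for k,(u,v) in pts.items(): print(n,k,hsv[v,u])
    m,B=blobs(f,(5,60,40),(25,200,255))
    for b in B:
        (x,y),(w,h),a=cv2.minAreaRect(b)
        if w*h<12000: print([round(q) for q in (x,y,w,h,a)],plane(c,[(x,y)],10)[0].round())
c=bot.capture("wrist");cv2.imwrite("pics/w0.png",c["frame"][:,:,::-1])
C,d=ray(c,[(c["cx"],c["cy"])]);print(C,d,bot.get_obs()["tcp_pos"])
R=Ro.from_rotvec(bot.get_obs()["eef_rot"]).as_matrix();print(R.T@(C-bot.get_obs()["tcp_pos"]),R.T@d[0],R)
E
```

```text
top long [ 17  97 178]
top short [ 16  98 182]
top st [ 14 125 133]
top bearer [ 12 126  73]
top base [ 19  82 172]
top wt [105  23  89]
top knob [ 85   9 171]
top bench [120   4 119]
top side [ 16  96 178]
[55, 458, 28, 47, 60] [ 65. 691.  10.]
[260, 293, 28, 17, 72] [445. 195.  10.]
[600, 279, 24, 21, 30] [ 457. -643.   10.]
[409, 283, 7, 40, 9] [ 458. -175.   10.]
[342, 264, 25, 69, 13] [511. -11.  10.]
[195, 277, 25, 98, 15] [488. 356.  10.]
[492, 267, 74, 52, 72] [ 493. -382.   10.]
[614, 243, 39, 26, 62] [ 546. -687.   10.]
[415, 219, 39, 7, 86] [ 618. -199.   10.]
[585, 211, 25, 15, 84] [ 627. -623.   10.]
[233, 176, 27, 28, 90] [746. 262.  10.]
[375, 142, 11, 36, 90] [ 824. -105.   10.]
scene long [ 17 136 180]
scene short [ 17 134 188]
scene st [ 13 173 131]
scene bearer [ 11 186  63]
scene base [ 19 118 186]
scene wt [98 14 73]
scene side [ 17 133 194]
scene stside [ 14  70 102]
scene bench [170   6 124]
[336, 378, 43, 41, 90] [743. 259.  10.]
[479, 339, 37, 133, 68] [493. 358.  10.]
[345, 207, 30, 84, 71] [514.  -6.  10.]
[253, 174, 10, 46, 59] [ 622. -193.   10.]
[319, 146, 10, 45, 70] [ 462. -169.   10.]
[529, 105, 44, 33, 4] [-8. 25. 10.]
[253, 98, 52, 79, 48] [ 500. -379.   10.]
[158, 64, 16, 26, 63] [ 629. -618.   10.]
[82, 38, 19, 9, 63] [ 743. -818.   10.]
[212, 32, 18, 20, 90] [ 460. -638.   10.]
[174, 36, 25, 40, 47] [ 547. -685.   10.]
[523, 37, 52, 12, 83] [-172. -145.   10.]
[531, 34, 49, 8, 83] [-197. -140.   10.]
[174, 4, 9, 29, 90] [ 486. -793.   10.]
[147.00177314 561.29191089 372.81929982] [[ 0.26731764 -0.10893759 -0.95743087]] [214.67695198 533.10466516 249.8539918 ]
[  73.31248235    0.75116374 -122.96191815] [-2.88714613e-01 -2.83022342e-04  9.57415162e-01] [[-9.27626466e-01  3.73508993e-01 -4.13572630e-04]
 [ 3.73509218e-01  9.27626056e-01 -8.74732261e-04]
 [ 5.69203815e-05 -9.65897986e-04 -9.99999532e-01]]
```

View pics/w0.png

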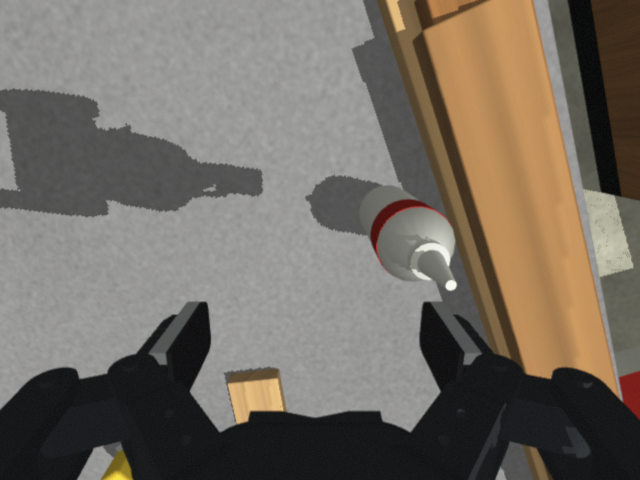

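The wrist view shows the fingers low in the frame, the long board's end at (255,395), the bottle at (410,235) and the beam on the right. The camera sits 73 mm along tool +x from the TCP. I'll move over the long board next.

```bash
python3 -m jog '[[1,[-3.57,-0.67,-0.89],[0,0,0]],[1,[-3.57,-0.67,-0.89],[0,0,0]],[1,[-3.57,-0.67,-0.89],[0,0,0]],[1,[-3.57,-0.67,-0.89],[0,0,0]],[1,[-3.57,-0.67,-0.89],[0,0,0]],[1,[-3.57,-0.67,-0.89],[0,0,0]],[1,[-3.57,-0.67,-0.89],[0,0,0]],[1,[-3.57,-0.67,-0.89],[0,0,0]],[1,[-3.57,-0.67,-0.89],[0,0,-3]],[1,[0,0,0],[0,0,-4]]]'
cat >> h.py <<'E'
WOOD=((10,60,120),(24,220,255)); DARK=((5,90,15),(18,255,100)); STK=((5,90,60),(15,255,200))
def rects(c,rng,zt,zb=0,amin=1500,roi=None):
    """upright blocks: contour cast on the top plane, near edges moved to where the bottom edge is seen"""
    m,B=blobs(c["frame"],*rng,amin); C,_=ray(c,[(0,0)]); H=C[2]; out=[]
    for b in B:
        P=plane(c,b[:,0,:],zt)[:,:2]-C[:2]
        (x,y),(w,h),a=cv2.minAreaRect(P.astype(np.float32)); a=np.radians(a)
        if w<h: w,h,a=h,w,a+np.pi/2
        a=(a+np.pi/2)%np.pi-np.pi/2
        R=np.array([[np.cos(a),-np.sin(a)],[np.sin(a),np.cos(a)]]); p=R.T@[x,y]; lo=p-[w/2,h/2]; hi=p+[w/2,h/2]
        k=(H-zb)/(H-zt); lo=np.where(lo>0,lo*k,lo); hi=np.where(hi<0,hi*k,hi)
        e=b[:,0,:]; cut=bool((e[:,0]<2).any()|(e[:,1]<2).any()|(e[:,0]>637).any()|(e[:,1]>477).any())
        out.append(dict(c=(C[:2]+R@((lo+hi)/2)).round(1),s=(hi-lo).round(1),a=np.degrees(a).round(2),px=e.mean(0).round(),cut=cut,cnt=e))
    return out
def show(c,rng,*k,**kw):
    r=rects(c,rng,*k,**kw)
    for q in r: print({k:v for k,v in q.items() if k!="cnt"})
    return r
def need(xy,z,yaw):
    """shift (cm, present tool axes) and turn (deg about tool z) to TCP xyz with tool y axis at world angle yaw+90 (mod 180)"""
    o=bot.get_obs(); R=Ro.from_rotvec(o["eef_rot"]).as_matrix()
    d=R.T@(np.array([*xy,z])-o["tcp_pos"]); ty=np.degrees(np.arctan2(R[1,1],R[0,1]))
    t=((yaw+90-ty)+90)%180-90
    print("need cm",(d/10).round(2),"turn z",round(-t,2),"tilt",(R[:,2]*57.3).round(2),"tcp",o["tcp_pos"].round(1))
def snap(name=None):
    c=bot.capture("wrist")
    if name: cv2.imwrite(f"pics/{name}.png",c["frame"][:,:,::-1])
    return c
E
python3 - <<'E'
from h import *
c=snap("w1"); show(c,WOOD,20)
need((490,355),330,-15)
c=bot.capture("top"); show(c,WOOD,20,amin=300)
E
```

```text
t: 1.08
tcp_pos: [496.9, 354.0, 332.0]
eef_rot: [0.412, 3.108, 0.0]
wrist_force: [1.0, 1.1, 1.1]
width: 85.6
grip_force: 0.0
{'c': array([759.3, 259.4]), 's': array([72.3, 57.8]), 'a': np.float64(74.85), 'px': array([298., 378.]), 'cut': False}
{'c': array([517.2, -11. ]), 's': array([165.9,  50.9]), 'a': np.float64(-14.22), 'px': array([ 52., 274.]), 'cut': False}
{'c': array([450.7, 187.8]), 's': array([70.3, 46.9]), 'a': np.float64(16.28), 'px': array([173., 193.]), 'cut': False}
{'c': array([494.6, 358.9]), 's': array([238.,  60.]), 'a': np.float64(-14.88), 'px': array([317., 180.]), 'cut': False}
{'c': array([540.4, 736.1]), 's': array([312.1,   2.7]), 'a': np.float64(-0.14), 'px': array([632., 130.]), 'cut': True}
need cm [ 0.36 -0.14  0.11] turn z 0.15 tilt [ 1.50e-01  2.00e-02 -5.73e+01] tcp [493.9 355.5 331.1]
{'c': array([176.4, 723.5]), 's': array([266.5, 101.2]), 'a': np.float64(2.49), 'px': array([ 40., 424.]), 'cut': False}
{'c': array([ 457. , -645.6]), 's': array([43.4, 44.2]), 'a': np.float64(57.6), 'px': array([601., 279.]), 'cut': False}
{'c': array([ 491.3, -377.6]), 's': array([114.4,  91.2]), 'a': np.float64(-74.97), 'px': array([490., 269.]), 'cut': False}
{'c': array([511., -11.]), 's': array([169.2,  60.6]), 'a': np.float64(-14.22), 'px': array([342., 264.]), 'cut': False}
{'c': array([490.3, 356.8]), 's': array([239.4,  55.1]), 'a': np.float64(-14.92), 'px': array([195., 277.]), 'cut': False}
{'c': array([ 549.3, -692. ]), 's': array([90.3, 42.6]), 'a': np.float64(23.09), 'px': array([617., 241.]), 'cut': False}
{'c': array([746., 261.]), 's': array([70.8, 64.9]), 'a': np.float64(-57.16), 'px': array([233., 175.]), 'cut': False}
{'c': array([808.6, 733.2]), 's': array([281.3, 103.5]), 'a': np.float64(0.96), 'px': array([ 50., 150.]), 'cut': False}
```

View pics/w1.png

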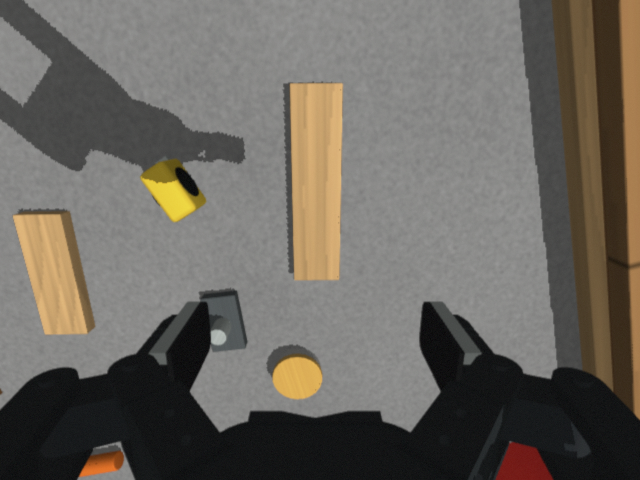

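The long board lies clean at (317,180), with the weight at (222,320), tape (173,190), short board (52,274) and tin (298,378). I'll take a settled wrist pair with a sideways baseline to get heights.

```bash
cat >> h.py <<'E'
import pickle
def save(c,n): pickle.dump({k:np.array(v) if not np.isscalar(v) else v for k,v in c.items()},open(n+".pkl","wb"))
def load(n): return pickle.load(open(n+".pkl","rb"))
def corners(b):
    q=cv2.convexHull(b.reshape(-1,1,2)); q=cv2.approxPolyDP(q,4,True)[:,0,:]
    return q.astype(float)
def heights(c1,c2,rng,zt,amin=1500):
    """triangulate matching silhouette corners of blobs seen uncut in both views"""
    A=[r for r in rects(c1,rng,zt,amin=amin) if not r["cut"]]; B=[r for r in rects(c2,rng,zt,amin=amin) if not r["cut"]]
    for r in A:
        for s in B:
            if np.linalg.norm(r["c"]-s["c"])<25:
                p,q=corners(r["cnt"]),corners(s["cnt"]); P,Q=plane(c1,p,zt)[:,:2],plane(c2,q,zt)[:,:2]
                D=np.linalg.norm(P[:,None]-Q[None],axis=2); i=D.argmin(1); ok=D.min(1)<12
                X=tri(c1,p[ok],c2,q[i[ok]]); print(r["c"],r["s"],s["c"],s["s"],r["a"],s["a"],"corner z",X[:,2].round(1))
E
python3 -m jog '[[1,[0,0,0],[0,0,0]],[1,[0,0,0],[0,0,0]]]' >/dev/null
python3 - <<'E'
from h import *
c=snap(); save(c,"A")
E
python3 -m jog '[[1,[0,-3.5,0],[0,0,0]],[1,[0,-3.5,0],[0,0,0]],[1,[0,-3.5,0],[0,0,0]],[1,[0,-3.5,0],[0,0,0]],[1,[0,0,0],[0,0,0]],[1,[0,0,0],[0,0,0]],[1,[0,0,0],[0,0,0]]]'
python3 - <<'E'
from h import *
c=snap(); save(c,"B"); a=load("A")
heights(a,c,WOOD,20)
print("weight");GREY=((80,8,30),(125,60,110)); 
for v in(a,c): show(v,GREY,18,amin=800)
need((494,358),100,-14.9)
E
```

```text
t: 1.98
tcp_pos: [453.9, 223.0, 330.7]
eef_rot: [0.408, 3.114, 0.002]
wrist_force: [-0.0, 0.6, -0.4]
width: 85.2
grip_force: 0.0
[759.  259.7] [72.2 57.4] [760.5 262.7] [68.7 57.6] 75.07 75.03 corner z [-7.  21.5  8.8 14.7 11.  22.6 38. ]
[517. -11.] [165.1  50.5] [517.3  -9.6] [164.4  53.8] -14.15 -14.18 corner z [19.  14.7 22.3]
[450.9 187.5] [70.6 47.5] [454.6 193.6] [69.4 40.9] 16.38 15.92 corner z [44.1  4.8 17.  45.8 49.7]
[494.7 358.9] [238.8  60. ] [495.5 361. ] [239.   54.7] -14.9 -14.87 corner z [15.5 19.1 19.3 19.1]
weight
{'c': array([642.4, 187.2]), 's': array([81. , 44.8]), 'a': np.float64(-9.45), 'px': array([227., 331.]), 'cut': False}
{'c': array([642.2, 186.1]), 's': array([81.3, 48.2]), 'a': np.float64(-9.13), 'px': array([323., 328.]), 'cut': False}
need cm [-0.38 14.01 23.08] turn z 0.02 tilt [ 4.00e-02  5.00e-02 -5.73e+01] tcp [454.2 223.4 330.6]
```

```bash
python3 -m jog '[[1,[-0.08,2.82,3],[0,0,0]],[1,[-0.08,2.82,3],[0,0,0]],[1,[-0.08,2.82,3],[0,0,0]],[1,[-0.08,2.82,3],[0,0,0]],[1,[-0.1,2.82,3],[0,0,0]],[1,[0,0,3.5],[0,0,0]],[1,[0,0,3.5],[0,0,0]],[1,[0,0,3.5],[0,0,0]],[1,[0,0,2],[0,0,0]],[1,[0,0,0],[0,0,0]]]'
python3 - <<'E'
from h import *
c=snap("w2"); show(c,WOOD,20); need((494.7,358.9),24,-14.9)
E
```

```text
t: 2.87
tcp_pos: [490.9, 357.0, 49.5]
eef_rot: [-0.404, -3.107, 0.01]
wrist_force: [0.0, 0.5, -0.3]
width: 85.4
grip_force: 0.0
{'c': array([473.3, 208.3]), 's': array([27., 12.]), 'a': np.float64(-50.15), 'px': array([ 22., 318.]), 'cut': True}
{'c': array([468.6, 365. ]), 's': array([186.3,  59.3]), 'a': np.float64(-14.83), 'px': array([327., 220.]), 'cut': False}
need cm [-0.19  0.18  2.82] turn z 0.06 tilt [ -0.32  -0.18 -57.3 ] tcp [492.5 357.7  52.2]
```

View pics/w2.png

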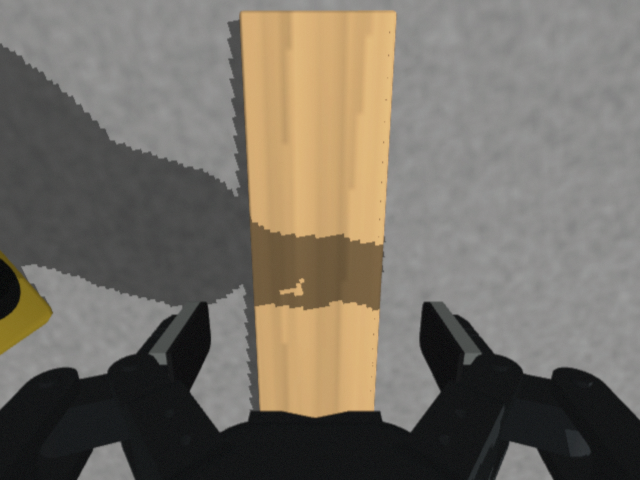

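The board runs straight between the open fingers (pads at x 210 and 425, board edges 255 and 375), so I'll go down and grip.

```bash
python3 -m jog '[[1,[-0.2,0.1,1.4],[0,0,0]],[1,[0,0,1.4],[0,0,0]],[1,[0,0,0],[0,0,0]],[0,[0,0,0],[0,0,0]],[0,[0,0,0],[0,0,0]],[0,[0,0,0],[0,0,0]],[0,[0,0,0],[0,0,0]],[0,[0,0,0],[0,0,0]],[0,[0,0,0],[0,0,0]]]' 60
```

```text
t: 3.67
tcp_pos: [497.9, 358.7, 29.8]
eef_rot: [0.408, 3.112, 0.004]
wrist_force: [-1.5, 0.0, 6.3]
width: 57.5
grip_force: 63.5
```

```bash
python3 -m jog '[[0,[0,0,0],[0,0,0]],[0,[0,0,0],[0,0,0]]]';python3 -m jog '[[0,[0,0,-1],[0,0,0]],[0,[0,0,-3],[0,0,0]],[0,[0,0,-4],[0,0,0]],[0,[0,0,-4],[0,0,0]],[0,[0,0,-1],[0,0,0]],[0,[0,0,0],[0,0,0]]]'
```

```text
t: 3.83
tcp_pos: [497.9, 358.7, 29.8]
eef_rot: [0.408, 3.112, 0.004]
wrist_force: [-1.0, 0.3, 5.9]
width: 57.6
grip_force: 63.5
t: 4.33
tcp_pos: [499.6, 359.5, 163.1]
eef_rot: [0.407, 3.107, 0.011]
wrist_force: [0.7, 1.2, -1.4]
width: 57.5
grip_force: 65.1
```

The board is held and weighs about 1.5 N. I'll carry it toward the stand, stopping short to view the stand and stickers from the side.

```bash
R='x'; python3 -m jog '[[0,[-1,-3.76,-0.8],[0,0,0]],[0,[-1,-3.76,-0.8],[0,0,0]],[0,[-1,-3.76,-0.8],[0,0,0]],[0,[-1,-3.76,-0.8],[0,0,0]],[0,[-1,-3.76,-0.8],[0,0,0]],[0,[-1,-3.76,-0.8],[0,0,0]],[0,[-1,-3.76,-0.8],[0,0,0]],[0,[-1,-3.76,-0.8],[0,0,0]],[0,[-1,-3.76,-0.8],[0,0,0]],[0,[-1,-3.76,-0.8],[0,0,0]]]'; python3 -m jog '[[0,[-1,-3.76,-0.8],[0,0,0]],[0,[-1,-3.76,-0.8],[0,0,0]],[0,[-1,-3.76,-0.8],[0,0,0]],[0,[0,0,0],[0,0,0]],[0,[0,0,0],[0,0,0]],[0,[0,0,0],[0,0,0]]]'
python3 - <<'E'
from h import *
c=snap("w3"); save(c,"C"); print(c["fx"],c["cx"],c["cy"]); show(c,STK,16,amin=800); show(c,DARK,33,9,amin=800)
E
python3 -m jog '[[0,[-0.9,-3,0],[0,0,0]],[0,[-0.9,-3,0],[0,0,0]],[0,[-0.9,-3,0],[0,0,0]],[0,[0,0,0],[0,0,0]],[0,[0,0,0],[0,0,0]],[0,[0,0,0],[0,0,0]]]'
python3 - <<'E'
from h import *
c=snap(); save(c,"D"); show(c,STK,16,amin=800); show(c,DARK,33,9,amin=800); heights(load("C"),c,DARK,33,800)
E
```

```text
t: 5.17
tcp_pos: [494.7, -32.9, 236.2]
eef_rot: [-0.408, -3.112, -0.0]
wrist_force: [1.0, -0.4, -1.3]
width: 57.6
grip_force: 65.2
t: 5.67
tcp_pos: [495.2, -147.6, 259.8]
eef_rot: [-0.41, -3.111, -0.003]
wrist_force: [-0.5, 0.1, -2.3]
width: 57.5
grip_force: 65.3
358.3974204648345 314.71679021574397 239.8958072434777
{'c': array([ 564.4, -372.8]), 's': array([115.8,  21.7]), 'a': np.float64(-74.88), 'px': array([142., 311.]), 'cut': False}
{'c': array([ 441.7, -406.4]), 's': array([116.1,  23.3]), 'a': np.float64(-74.74), 'px': array([ 68., 218.]), 'cut': False}
{'c': array([ 555.5, -358.4]), 's': array([117.7,  23. ]), 'a': np.float64(-74.64), 'px': array([145., 307.]), 'cut': False}
{'c': array([ 439.9, -389.6]), 's': array([118.4,  23.7]), 'a': np.float64(-74.73), 'px': array([ 73., 216.]), 'cut': False}
t: 6.22
tcp_pos: [499.0, -240.0, 260.5]
eef_rot: [-0.406, -3.113, -0.003]
wrist_force: [-1.0, -0.3, -1.4]
width: 57.2
grip_force: 65.4
{'c': array([ 632.7, -621. ]), 's': array([59.9, 33.1]), 'a': np.float64(0.17), 'px': array([ 43., 381.]), 'cut': False}
{'c': array([ 572.1, -394.9]), 's': array([60.7, 21.2]), 'a': np.float64(-74.82), 'px': array([199., 301.]), 'cut': False}
{'c': array([ 449.9, -430.3]), 's': array([57. , 24.6]), 'a': np.float64(-74.75), 'px': array([128., 207.]), 'cut': False}
{'c': array([ 559.9, -373.5]), 's': array([86.3, 23.3]), 'a': np.float64(-75.19), 'px': array([210., 290.]), 'cut': False}
{'c': array([ 440.6, -389.5]), 's': array([118.7,  24.4]), 'a': np.float64(-74.64), 'px': array([156., 188.]), 'cut': False}
{'c': array([505.2, -41. ]), 's': array([158.6,  -4.3]), 'a': np.float64(-14.05), 'px': array([510., 158.]), 'cut': False}
[ 556.8 -360.5] [112.9  21.7] [ 561.2 -374.9] [83.  21.5] -74.64 -75.19 corner z [35.3 32.9  7.6]
[ 440. -392.] [113.6  22.6] [ 440.7 -390.8] [116.1  23.9] -74.73 -74.64 corner z [12.1 32.2 29.3 23.  15.5]
```

View pics/w3.png

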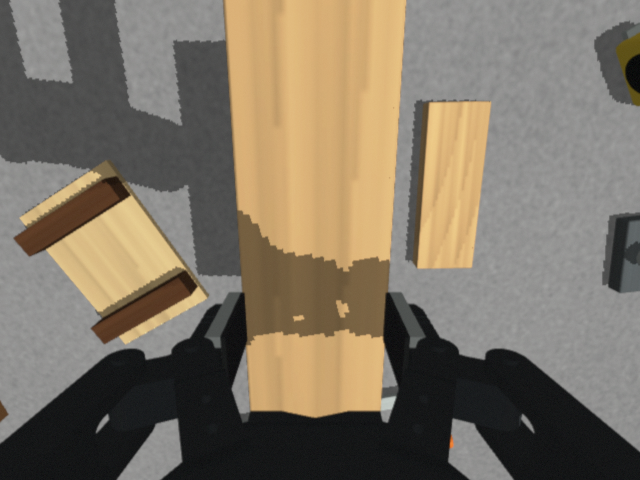

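The stand sits at left, bearers at (73,216) and (145,307), with both tops measured near 33 mm. The board in hand spans columns 225–405. The stand centre comes out at (497.7,-374.0) with its x axis at +15.3°.

```bash
python3 - <<'E'
from h import *
need((500.7,-373.2),120,15.2)
E
```

```text
need cm [ -3.61 -12.87  14.04] turn z -30.03 tilt [ -0.09   0.1  -57.3 ] tcp [ 499.  -239.8  260.7]
```

```bash
python3 -m jog '[[0,[-0.9,-3.22,1.5],[0,0,0]],[0,[-0.9,-3.22,1.5],[0,0,0]],[0,[-0.9,-3.22,1.5],[0,0,0]],[0,[-0.9,-3.22,1.5],[0,0,0]],[0,[0,0,0],[0,0,-6]],[0,[0,0,2],[0,0,-6]],[0,[0,0,2],[0,0,-6]],[0,[0,0,2],[0,0,-6]],[0,[0,0,2],[0,0,-6]],[0,[0,0,0],[0,0,0]]]'
python3 -m jog '[[0,[0,0,0],[0,0,0]],[0,[0,0,0],[0,0,0]]]'
python3 - <<'E'
from h import *
c=snap("w4"); save(c,"E"); show(c,WOOD,bot.get_obs()["tcp_pos"][2]-9.8)
need((500.7,-373.2),64,15.2)
c=bot.capture("top"); save(c,"T1"); cv2.imwrite("pics/t1.png",cv2.resize(c["frame"][180:340,360:600,::-1],None,fx=3,fy=3))
show(c,WOOD,bot.get_obs()["tcp_pos"][2]-9.8,amin=300)
E
```

```text
t: 7.1
tcp_pos: [499.0, -371.6, 117.2]
eef_rot: [0.418, -3.108, -0.011]
wrist_force: [0.0, 0.1, -2.8]
width: 57.4
grip_force: 65.4
t: 7.27
tcp_pos: [501.8, -375.0, 122.4]
eef_rot: [-0.41, 3.114, -0.001]
wrist_force: [-1.3, -0.7, -1.6]
width: 57.3
grip_force: 65.4
{'c': array([ 465.8, -214.2]), 's': array([ 46.1, -97.7]), 'a': np.float64(-11.7), 'px': array([607., 277.]), 'cut': True}
{'c': array([ 471.2, -380.1]), 's': array([164.9,  63.2]), 'a': np.float64(15.11), 'px': array([302., 196.]), 'cut': True}
need cm [0.09 0.28 5.89] turn z -0.19 tilt [  0.11  -0.09 -57.3 ] tcp [ 502.1 -375.6  122.9]
{'c': array([443.8, 189.5]), 's': array([57.7, 18.3]), 'a': np.float64(16.17), 'px': array([259., 293.]), 'cut': False}
{'c': array([ 481.8, -333.8]), 's': array([84.6, 25.1]), 'a': np.float64(15.03), 'px': array([478., 272.]), 'cut': False}
{'c': array([504.7, -10.8]), 's': array([157. ,  56.2]), 'a': np.float64(-14.22), 'px': array([342., 264.]), 'cut': False}
{'c': array([ 546.1, -666.4]), 's': array([76.1, -8.1]), 'a': np.float64(23.09), 'px': array([618., 240.]), 'cut': False}
{'c': array([354.5, 705.7]), 's': array([572.8,  43.5]), 'a': np.float64(3.2), 'px': array([ 42., 351.]), 'cut': False}
{'c': array([ 565.1, -376.3]), 's': array([102.8,  28.8]), 'a': np.float64(15.41), 'px': array([492., 234.]), 'cut': False}
{'c': array([734. , 249.9]), 's': array([65.9, 32.2]), 'a': np.float64(-53.88), 'px': array([233., 175.]), 'cut': False}
{'c': array([789.7, 704.7]), 's': array([242.7,  47. ]), 'a': np.float64(0.96), 'px': array([ 50., 152.]), 'cut': False}
```

View pics/w4.png

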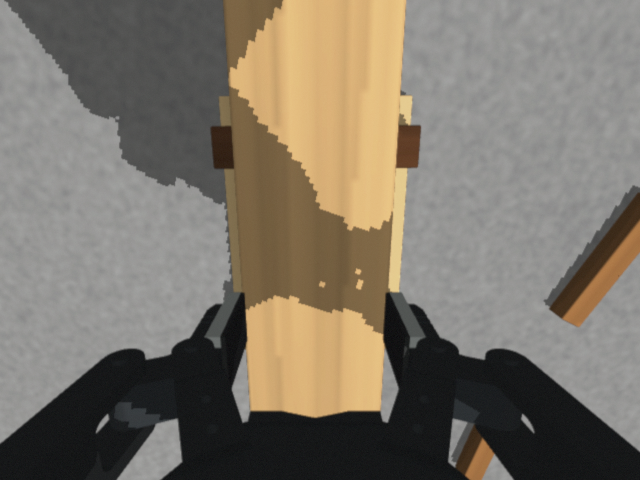

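The board runs straight over the stand. The near bearer's ends show at (212,147) and (419,147), almost symmetric about the board. I'll refine from this closer view.

```bash
python3 - <<'E'
from h import *
c=load("E"); f=c["frame"]
m,B=blobs(f,((5,90,15)),(18,255,110),150)
P=[]
for b in B:
    e=b[:,0,:]
    if 200<e[:,0].mean()<430 and e[:,1].mean()<200:
        x,y,w,h=cv2.boundingRect(b); print(x,y,w,h); P+= [(x-.5 if x<300 else x+w-.5, y+h/2-.5)]
X=plane(c,P,33); print(X.round(1)); mid=X.mean(0)[:2]
for a in(15.1,): print("stand centre", mid+60*np.array([np.cos(np.radians(a)),np.sin(np.radians(a))]))
# board edges in hand at several rows, z of board top
zt=bot.get_obs()["tcp_pos"][2]-9.8
for v in(20,60,330,380):
    r=cv2.cvtColor(f,cv2.COLOR_RGB2HSV)[v,225:410]; k=np.where((r[:,1]>60)&(r[:,0]>8)&(r[:,0]<26)&(r[:,2]>60))[0]+225
    Q=plane(c,[(k.min()-.5,v),(k.max()+.5,v)],zt); print(v,k.min(),k.max(),Q.mean(0).round(1),np.linalg.norm(Q[0]-Q[1]).round(1))
o=bot.get_obs();print(o["tcp_pos"])
E
```

```text
212 127 24 43
398 126 23 43
[[ 455.4 -448.4   33. ]
 [ 423.8 -332.6   33. ]]
stand centre [ 497.52898327 -374.90721885]
20 225 404 [ 397.8 -402.5  113.4] 58.4
60 227 402 [ 409.2 -399.4  113.4] 58.8
330 246 383 [ 507.7 -373.   113.4] 57.5
380 248 382 [ 531.5 -366.4  113.4] 58.9
[ 502.17566877 -375.91574404  123.17792219]
```

```bash
python3 -m jog '[[0,[0.1,0.1,2],[0,0,0]],[0,[0,0,2],[0,0,0]],[0,[0,0,1.4],[0,0,0]],[0,[0,0,0],[0,0,0]],[0,[0,0,0],[0,0,0]]]'; python3 -m jog '[[0,[0,0,0.3],[0,0,0]],[0,[0,0,0.1],[0,0,0]],[0,[0,0,0],[0,0,0]],[0,[0,0,0],[0,0,0]]]'
```

```text
t: 7.78
tcp_pos: [499.9, -375.0, 67.9]
eef_rot: [-0.411, 3.115, -0.0]
wrist_force: [0.2, -0.1, -2.1]
width: 57.4
grip_force: 65.4
t: 8.12
tcp_pos: [500.1, -375.3, 64.2]
eef_rot: [-0.412, 3.114, -0.002]
wrist_force: [0.9, -0.4, -1.1]
width: 57.6
grip_force: 65.4
```

```bash
python3 -m jog '[[0,[0,0,0.15],[0,0,0]],[0,[0,0,0.1],[0,0,0]],[0,[0,0,0],[0,0,0]],[0,[0,0,0],[0,0,0]]]'
```

```text
t: 8.45
tcp_pos: [500.2, -375.4, 62.8]
eef_rot: [-0.411, 3.113, -0.002]
wrist_force: [-2.5, 1.1, 8.7]
width: 57.6
grip_force: 66.6
```

Contact at TCP 62.8, which confirms 33 mm. Releasing and rising for a look.

```bash
python3 -m jog '[[1,[0,0,-0.1],[0,0,0]],[1,[0,0,0],[0,0,0]],[1,[0,0,0],[0,0,0]],[1,[0,0,-2],[0,0,0]],[1,[0,0,-4],[0,0,0]],[1,[0,0,-4],[0,0,0]],[1,[0,0,-4],[0,0,0]],[1,[0,0,-4],[0,0,0]],[1,[0,0,0],[0,0,0]],[1,[0,0,0],[0,0,0]]]'
python3 -m jog '[[1,[0,0,0],[0,0,0]]]' >/dev/null
python3 - <<'E'
from h import *
c=snap("w5"); save(c,"F"); print("board");show(c,WOOD,53,33); print("st");show(c,STK,16,amin=800); print("bear"); show(c,DARK,33,33,amin=150)
print(bot.get_obs()["tcp_pos"])
E
```

```text
t: 9.28
tcp_pos: [501.3, -376.3, 245.5]
eef_rot: [-0.411, 3.109, -0.009]
wrist_force: [-0.8, -0.1, -0.4]
width: 85.1
grip_force: 0.0
board
{'c': array([535.5, -40.5]), 's': array([100.3,  33.5]), 'a': np.float64(-14.28), 'px': array([615., 333.]), 'cut': True}
{'c': array([ 616.7, -602.7]), 's': array([44.5, 15. ]), 'a': np.float64(0.04), 'px': array([ 53., 270.]), 'cut': False}
{'c': array([ 494.2, -363.7]), 's': array([238.6,  82.9]), 'a': np.float64(15.27), 'px': array([327., 190.]), 'cut': False}
{'c': array([ 458.8, -619. ]), 's': array([36.7, 37.6]), 'a': np.float64(57.02), 'px': array([43., 94.]), 'cut': False}
st
{'c': array([ 632.6, -619.6]), 's': array([61.6, 32. ]), 'a': np.float64(0.1), 'px': array([ 59., 264.]), 'cut': False}
{'c': array([ 463.5, -168.3]), 's': array([99.1, 11.4]), 'a': np.float64(-12.42), 'px': array([519., 222.]), 'cut': False}
bear
{'c': array([520.6, -62.9]), 's': array([121.6,  16.8]), 'a': np.float64(-13.94), 'px': array([603., 308.]), 'cut': True}
{'c': array([ 539.3, -315.5]), 's': array([31.1, 26.9]), 'a': np.float64(16.6), 'px': array([361., 266.]), 'cut': False}
{'c': array([ 563.7, -403.8]), 's': array([31.7, 26.9]), 'a': np.float64(15.73), 'px': array([270., 266.]), 'cut': False}
{'c': array([ 613.4, -591.8]), 's': array([64.3, 33.7]), 'a': np.float64(23.73), 'px': array([ 69., 260.]), 'cut': False}
{'c': array([ 459. , -192.6]), 's': array([91.6,  7.9]), 'a': np.float64(-11.75), 'px': array([511., 219.]), 'cut': False}
{'c': array([ 427.7, -346. ]), 's': array([27.4, 23.4]), 'a': np.float64(-74.93), 'px': array([366., 144.]), 'cut': False}
{'c': array([ 451.8, -434.1]), 's': array([27.7, 24.3]), 'a': np.float64(-74.93), 'px': array([264., 145.]), 'cut': False}
[ 498.96719175 -374.28233279  240.52841211]
```

View pics/w5.png

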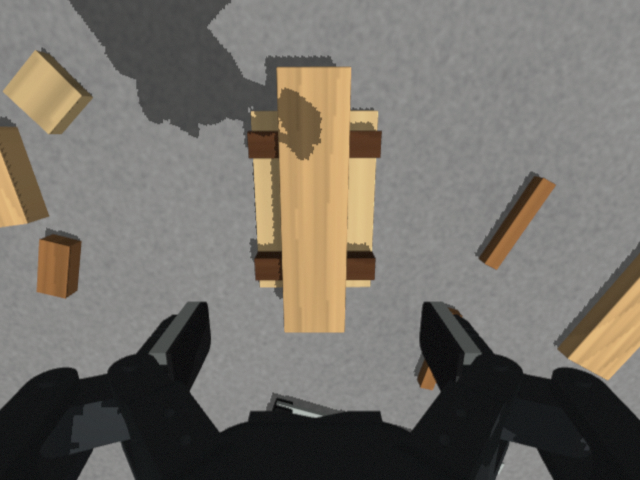

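The board lies square across both bearers: columns 279–349 against bearer ends 249–381, board ends at rows 67 and 332. Now check its centring numerically and measure the stickers.

```bash
python3 - <<'E'
from h import *
c=load("F"); hsv=cv2.cvtColor(c["frame"],cv2.COLOR_RGB2HSV); w=(hsv[:,:,1]>60)&(hsv[:,:,0]>8)&(hsv[:,:,0]<26)
col=w[:,300:330].mean(1)>.5; v=np.where(col[:380])[0]; print(v.min(),v.max())
E1=plane(c,[(314,v.min()-.5),(314,v.max()+.5)],53); print(E1.round(1),np.linalg.norm(E1[0]-E1[1]),"mid",E1.mean(0))
for r in(90,210,310):
    k=np.where((hsv[r,:,2]>0)&(w[r]))[0]; k=k[(k>255)&(k<380)]
    print(r,k.min(),k.max(), hsv[r,k.min()+2],)
def bear(pts): return plane(c,pts,33)
X=bear([(248.5,144.5),(381.5,143.5),(254.5,266),(375.5,265.5)]); print(X.round(1),"centre",X.mean(0).round(1))
g=cv2.cvtColor(c["frame"],cv2.COLOR_RGB2GRAY).astype(int)
for r in(85,118,170,210,240,300): 
    d=np.abs(np.diff(g[r,255:380])); i=np.argsort(d)[-4:]+255; print(r,sorted(i), plane(c,[(sorted(i)[0],r)],53)[0].round(1))
E
```

```text
66 332
[[ 380.5 -406.8   53. ]
 [ 612.  -344.6   53. ]] 239.65969452713074 mid [ 496.25796525 -375.70358701   53.        ]
90 277 350 [ 17 116 208]
210 256 373 [ 19  99 218]
310 284 344 [ 17 115 201]
[[ 454.9 -447.6   33. ]
 [ 423.1 -332.9   33. ]
 [ 567.1 -417.6   33. ]
 [ 535.5 -302.3   33. ]] centre [ 495.1 -375.1   33. ]
85 [np.int64(264), np.int64(276), np.int64(277), np.int64(349)] [ 404.8 -441.9   53. ]
118 [np.int64(277), np.int64(279), np.int64(321), np.int64(377)] [ 426.5 -426.    53. ]
170 [np.int64(270), np.int64(271), np.int64(279), np.int64(374)] [ 469.2 -422.1   53. ]
210 [np.int64(255), np.int64(271), np.int64(272), np.int64(280)] [ 506.8 -427.    53. ]
240 [np.int64(256), np.int64(257), np.int64(272), np.int64(281)] [ 533.7 -420.2   53. ]
300 [np.int64(283), np.int64(298), np.int64(343), np.int64(344)] [ 585.7 -382.4   53. ]
```

The board is within about 1 mm of centre. On to the stickers, starting with a view above the nearer one.

```bash
python3 - <<'E'
from h import *
need((463,-171),220,-12.4)
E
python3 -m jog '[[1,[-0.3,3.4,0.3],[0,0,0]],[1,[-0.3,3.4,0.3],[0,0,0]],[1,[-0.3,3.4,0.3],[0,0,0]],[1,[-0.3,3.4,0.3],[0,0,0]],[1,[-0.4,3.4,0.3],[0,0,6.9]],[1,[-0.4,3.4,0.3],[0,0,6.9]],[1,[0,0,0],[0,0,6.9]],[1,[0,0,0],[0,0,6.9]],[1,[0,0,0],[0,0,0]],[1,[0,0,0],[0,0,0]]]'
python3 - <<'E'
from h import *
c=snap("w6"); save(c,"G"); show(c,STK,16,amin=500); need((463,-171),220,-12.4)
E
```

```text
need cm [-1.81 20.56  2.09] turn z 27.47 tilt [ -0.11   0.1  -57.3 ] tcp [ 499.  -374.3  240.5]
t: 10.25
tcp_pos: [469.3, -171.9, 222.3]
eef_rot: [-0.337, -3.12, -0.002]
wrist_force: [0.1, 0.3, -0.4]
width: 85.2
grip_force: 0.0
{'c': array([ 623.5, -194.1]), 's': array([97.8, 15.3]), 'a': np.float64(1.39), 'px': array([324., 352.]), 'cut': False}
{'c': array([ 431.7, -362. ]), 's': array([24.4, 24.7]), 'a': np.float64(-74.05), 'px': array([112., 216.]), 'cut': False}
{'c': array([ 463.3, -170.9]), 's': array([97.8, 15.6]), 'a': np.float64(-11.56), 'px': array([313., 205.]), 'cut': False}
need cm [ 0.66 -0.02  0.26] turn z 0.05 tilt [ -0.15   0.07 -57.3 ] tcp [ 469.5 -172.2  222.6]
```

View pics/w6.png

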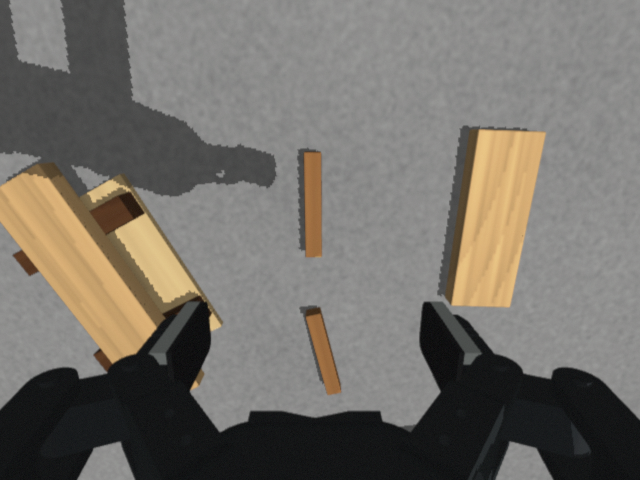

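The two stickers are at (313,205) and (322,352), with the short board at right (495,215). I'll descend on the first with the hand part closed.

```bash
python3 -m jog '[[0.4,[0.62,0.1,0],[0,0,-0.8]],[0.4,[0,0,3.5],[0,0,0]],[0.4,[0,0,3.5],[0,0,0]],[0.4,[0,0,3.5],[0,0,0]],[0.4,[0,0,3],[0,0,0]],[0.4,[0,0,1],[0,0,0]],[0.4,[0,0,0],[0,0,0]],[0.4,[0,0,0],[0,0,0]],[0.4,[0,0,0],[0,0,0]]]'
python3 - <<'E'
from h import *
c=snap("w7"); save(c,"H"); show(c,STK,16,amin=500); heights(load("G"),c,STK,16,500); need((463.3,-170.9),32,-11.6)
E
```

```text
t: 11.05
tcp_pos: [464.9, -170.7, 79.7]
eef_rot: [0.32, 3.124, -0.001]
wrist_force: [1.2, 0.4, 0.2]
width: 34.1
grip_force: 0.0
{'c': array([ 462.8, -170.9]), 's': array([97.8, 15.7]), 'a': np.float64(-11.7), 'px': array([312., 256.]), 'cut': False}
[ 463.3 -170.9] [97.8 15.6] [ 462.8 -170.9] [97.8 15.7] -11.56 -11.7 corner z [-13.3  17.4  14.7  21. ]
need cm [ 0.2  -0.05  4.81] turn z -0.11 tilt [  0.13  -0.06 -57.3 ] tcp [ 465.3 -170.8   80.1]
```

View pics/w7.png

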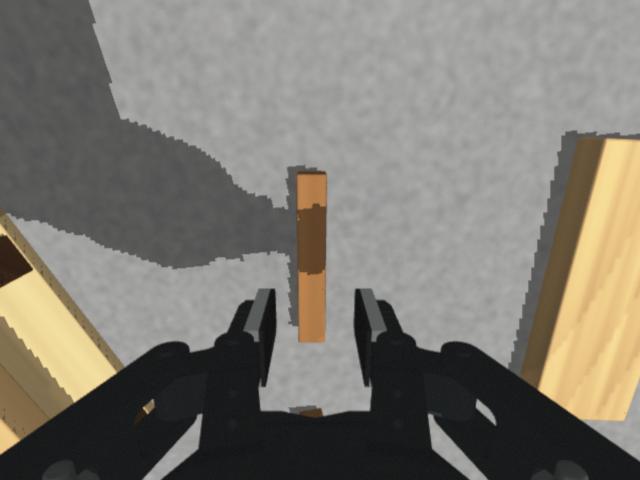

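The sticker lies straight between the part-closed pads (297–327 between 275 and 355). Its height comes out near 16 mm. Descend and probe gently.

```bash
python3 -m jog '[[0.4,[0.2,0,2.4],[0,0,0]],[0.4,[0,0,2.4],[0,0,0]],[0.4,[0,0,0],[0,0,0]],[0.4,[0,0,0],[0,0,0]],[0.4,[0,0,0],[0,0,0]]]';python3 -m jog '[[0.4,[0,0,0.5],[0,0,0]],[0.4,[0,0,0],[0,0,0]],[0.4,[0,0,0],[0,0,0]],[0.4,[0,0,0],[0,0,0]]]'
```

```text
t: 11.52
tcp_pos: [463.3, -170.2, 32.2]
eef_rot: [0.321, 3.123, -0.001]
wrist_force: [0.5, 0.5, 0.2]
width: 33.9
grip_force: 0.0
t: 11.85
tcp_pos: [462.6, -169.8, 26.4]
eef_rot: [0.321, 3.124, -0.0]
wrist_force: [-0.2, -0.1, -1.0]
width: 33.9
grip_force: 0.0
```

```bash
python3 -m jog '[[0.4,[0,0,0.4],[0,0,0]],[0.4,[0,0,0],[0,0,0]],[0,[0,0,0],[0,0,0]],[0,[0,0,0],[0,0,0]],[0,[0,0,0],[0,0,0]],[0,[0,0,0],[0,0,0]]]' 40; python3 -m jog '[[0,[0,0,0],[0,0,0]],[0,[0,0,-0.5],[0,0,0]],[0,[0,0,-3],[0,0,0]],[0,[0,0,-4],[0,0,0]],[0,[0,0,-4],[0,0,0]],[0,[0,0,0],[0,0,0]],[0,[0,0,0],[0,0,0]],[0,[0,0,0],[0,0,0]]]'
python3 - <<'E'
from h import *
need((554.6,-359.5),160,-74.8)
E
```

```text
t: 12.35
tcp_pos: [462.4, -169.7, 21.9]
eef_rot: [0.321, 3.125, -0.0]
wrist_force: [0.2, -0.1, 0.1]
width: 14.9
grip_force: 39.0
t: 13.02
tcp_pos: [462.0, -169.5, 137.3]
eef_rot: [0.321, 3.125, -0.0]
wrist_force: [-0.7, -0.1, -0.0]
width: 15.2
grip_force: 39.1
need cm [-12.93 -16.72  -2.27] turn z 63.07 tilt [ 2.00e-02 -1.00e-02 -5.73e+01] tcp [ 462.  -169.5  137.3]
```

```bash
python3 -m jog '[[0,[-2.15,-2.79,-0.4],[0,0,0]],[0,[-2.15,-2.79,-0.4],[0,0,0]],[0,[-2.15,-2.79,-0.4],[0,0,0]],[0,[-2.15,-2.79,-0.4],[0,0,0]],[0,[-2.15,-2.79,-0.4],[0,0,0]],[0,[-2.15,-2.79,-0.4],[0,0,0]],[0,[0,0,0],[0,0,7]],[0,[0,0,0],[0,0,7]],[0,[0,0,0],[0,0,7]],[0,[0,0,0],[0,0,7]]]' >/dev/null; python3 -m jog '[[0,[0,0,0],[0,0,7]],[0,[0,0,0],[0,0,7]],[0,[0,0,0],[0,0,7]],[0,[0,0,0],[0,0,7]],[0,[0,0,0],[0,0,7]],[0,[0,0,0],[0,0,0]],[0,[0,0,0],[0,0,0]],[0,[0,0,0],[0,0,0]]]'
python3 - <<'E'
from h import *
c=snap("w8"); save(c,"I"); need((554.6,-359.5),78,-74.8);z=bot.get_obs()["tcp_pos"][2]
show(c,STK,z-6,z-22,amin=500)
print("bd",[ (q["c"],q["s"],q["a"]) for q in rects(c,WOOD,53,33)]); print(bot.get_obs()["joint_positions"].round(2))
E
```

```text
t: 14.52
tcp_pos: [554.0, -359.4, 159.4]
eef_rot: [-1.901, -2.498, 0.0]
wrist_force: [-0.0, 1.0, -0.9]
width: 14.8
grip_force: 39.2
need cm [-0.03  0.06  8.18] turn z 0.21 tilt [ -0.09   0.07 -57.3 ] tcp [ 554.1 -359.5  159.8]
{'c': array([ 552.6, -349.9]), 's': array([112.5,  15.8]), 'a': np.float64(-74.63), 'px': array([316., 290.]), 'cut': False}
{'c': array([ 477.3, -320.2]), 's': array([15. ,  5.4]), 'a': np.float64(-74.57), 'px': array([145., 177.]), 'cut': False}
{'c': array([ 578.1, -241.7]), 's': array([46.5,  4.6]), 'a': np.float64(0.97), 'px': array([478.,  30.]), 'cut': True}
bd [(array([ 496.5, -372.1]), array([238.8, 115.4]), np.float64(15.21)), (array([ 612. , -204.7]), array([82.6,  7.5]), np.float64(1.24))]
[-0.64  0.5   1.43 -0.    1.21 -0.91]
```

View pics/w8.png

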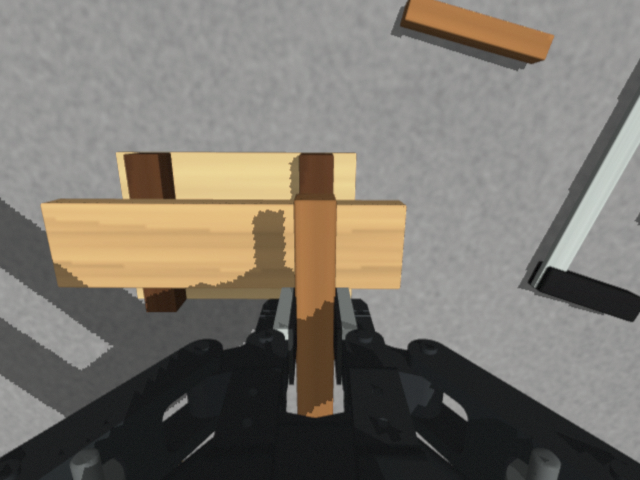

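The sticker hangs directly over the far bearer (bearer 300–333, sticker 295–335), square to the board. Lowering.

```bash
python3 -m jog '[[0,[0,0.05,3],[0,0,0.2]],[0,[0,0,3],[0,0,0]],[0,[0,0,2],[0,0,0]],[0,[0,0,0],[0,0,0]],[0,[0,0,0],[0,0,0]]]'; python3 -m jog '[[0,[0,0,0.2],[0,0,0]],[0,[0,0,0.1],[0,0,0]],[0,[0,0,0],[0,0,0]],[0,[0,0,0],[0,0,0]]]';  python3 -m jog '[[0,[0,0,0.1],[0,0,0]],[0,[0,0,0],[0,0,0]],[0,[0,0,0],[0,0,0]]]'
```

```text
t: 14.98
tcp_pos: [554.5, -359.3, 79.9]
eef_rot: [-1.908, -2.492, 0.0]
wrist_force: [-0.2, 0.2, -0.4]
width: 14.6
grip_force: 39.2
t: 15.32
tcp_pos: [555.6, -360.1, 79.1]
eef_rot: [1.91, 2.492, 0.0]
wrist_force: [0.3, 1.0, -0.2]
width: 14.9
grip_force: 39.2
t: 15.57
tcp_pos: [555.1, -359.7, 77.2]
eef_rot: [1.911, 2.493, 0.0]
wrist_force: [0.8, -0.5, 0.2]
width: 14.8
grip_force: 39.2
```

```bash
python3 -m jog '[[0,[0,0,0.1],[0,0,0]],[0,[0,0,0.05],[0,0,0]],[0,[0,0,0],[0,0,0]],[0,[0,0,0],[0,0,0]]]';  python3 -m jog '[[0,[0,0,0.1],[0,0,0]],[0,[0,0,0],[0,0,0]],[0,[0,0,0],[0,0,0]]]'
```

```text
t: 15.9
tcp_pos: [555.0, -359.6, 75.3]
eef_rot: [-1.911, -2.493, 0.0]
wrist_force: [-0.1, 0.0, -0.4]
width: 14.9
grip_force: 39.2
t: 16.15
tcp_pos: [555.2, -359.7, 74.9]
eef_rot: [1.911, 2.493, -0.0]
wrist_force: [-0.6, 0.9, 4.9]
width: 14.7
grip_force: 39.7
```

Contact exactly at the predicted 74.9. Release, rise, check.

```bash
python3 -m jog '[[0.4,[0,0,0],[0,0,0]],[0.4,[0,0,0],[0,0,0]],[0.4,[0,0,0],[0,0,0]],[0.4,[0,0,-2],[0,0,0]],[0.4,[0,0,-4],[0,0,0]],[0.4,[0,0,-4],[0,0,0]],[0.4,[0,0,-2],[0,0,0]],[0.4,[0,0,0],[0,0,0]],[0.4,[0,0,0],[0,0,0]],[0.4,[0,0,0],[0,0,0]]]' 40
python3 - <<'E'
from h import *
c=snap("w9"); save(c,"J")
show(c,STK,69,53,amin=500); print("bd",[ (q["c"],q["s"],q["a"]) for q in rects(c,WOOD,53,33)])
need((623.5,-194.1),190,1.4)
E
```

```text
t: 16.98
tcp_pos: [554.4, -359.2, 193.4]
eef_rot: [-1.91, -2.492, 0.0]
wrist_force: [-0.1, 0.4, 0.4]
width: 34.3
grip_force: 0.0
{'c': array([ 440.1, -341.3]), 's': array([25.5, 14.5]), 'a': np.float64(-74.83), 'px': array([164., 173.]), 'cut': False}
{'c': array([ 554.5, -353.6]), 's': array([110.3,  19.8]), 'a': np.float64(-74.23), 'px': array([317., 225.]), 'cut': False}
{'c': array([ 607.8, -210.3]), 's': array([80.9, 10.6]), 'a': np.float64(0.85), 'px': array([458.,  41.]), 'cut': False}
bd [(array([ 580.3, -351.3]), array([118.7,  66.6]), np.float64(-74.78)), (array([ 461.9, -374.8]), array([170.7, 101.5]), np.float64(15.44)), (array([ 613.4, -203.8]), array([84.5,  8.1]), np.float64(1.29))]
need cm [14.11 10.99  0.27] turn z -76.34 tilt [ -0.16   0.12 -57.3 ] tcp [ 554.  -358.9  192.6]
```

```bash
python3 -m jog '[[0.4,[2.82,2.2,0],[0,0,0]],[0.4,[2.82,2.2,0],[0,0,0]],[0.4,[2.82,2.2,0],[0,0,0]],[0.4,[2.82,2.2,0],[0,0,0]],[0.4,[2.82,2.2,0],[0,0,0]],[0.4,[0,0,0],[0,0,-7]],[0.4,[0,0,0],[0,0,-7]],[0.4,[0,0,0],[0,0,-7]],[0.4,[0,0,0],[0,0,-7]],[0.4,[0,0,0],[0,0,-7]]]' >/dev/null; python3 -m jog '[[0.4,[0,0,0],[0,0,-7]],[0.4,[0,0,0],[0,0,-7]],[0.4,[0,0,0],[0,0,-7]],[0.4,[0,0,0],[0,0,-7]],[0.4,[0,0,0],[0,0,-7]],[0.4,[0,0,0],[0,0,-6]],[0.4,[0,0,0],[0,0,0]],[0.4,[0,0,0],[0,0,0]],[0.4,[0,0,0],[0,0,0]]]'
python3 - <<'E'
from h import *
c=snap(); save(c,"K"); show(c,STK,16,amin=500); need((623.5,-194.1),80,1.4)
E
```

```text
t: 18.62
tcp_pos: [624.1, -194.8, 193.0]
eef_rot: [0.025, -3.139, -0.001]
wrist_force: [0.8, -0.6, -0.8]
width: 33.9
grip_force: 0.0
{'c': array([ 623.1, -194.3]), 's': array([98.4, 15. ]), 'a': np.float64(1.3), 'px': array([315., 216.]), 'cut': False}
{'c': array([ 560.6, -391.9]), 's': array([121.7,  26.5]), 'a': np.float64(-74.23), 'px': array([ 78., 137.]), 'cut': True}
need cm [ 0.05  0.06 11.34] turn z -0.45 tilt [-9.00e-02  3.00e-02 -5.73e+01] tcp [ 624.2 -194.8  193.4]
```

```bash
python3 -m jog '[[0.4,[0.1,0.05,3.5],[0,0,-0.4]],[0.4,[0,0,3.5],[0,0,0]],[0.4,[0,0,3.5],[0,0,0]],[0.4,[0,0,3.5],[0,0,0]],[0.4,[0,0,1.2],[0,0,0]],[0.4,[0,0,0],[0,0,0]],[0.4,[0,0,0],[0,0,0]],[0.4,[0,0,0],[0,0,0]]]'
python3 - <<'E'
from h import *
c=snap(); show(c,STK,16,amin=500); need((623.1,-194.3),22,1.3); heights(load("K"),c,STK,16,500)
E
```

```text
t: 19.33
tcp_pos: [625.4, -195.1, 44.4]
eef_rot: [-0.04, 3.138, -0.002]
wrist_force: [-0.3, -0.0, 0.9]
width: 34.2
grip_force: 0.0
{'c': array([ 622.3, -194.2]), 's': array([98.6, 15.7]), 'a': np.float64(1.3), 'px': array([316., 278.]), 'cut': False}
need cm [0.26 0.1  2.29] turn z 0.15 tilt [  0.25  -0.1  -57.3 ] tcp [ 625.6 -195.2   44.9]
[ 623.1 -194.3] [98.4 15. ] [ 622.3 -194.2] [98.6 15.7] 1.3 1.3 corner z [24.7 13.5 14.4  4.8]
```

```bash
python3 -m jog '[[0.4,[0.25,0.1,2.2],[0,0,0]],[0.4,[0,0,0],[0,0,0]],[0.4,[0,0,0],[0,0,0]],[0.4,[0,0,0],[0,0,0]],[0,[0,0,0],[0,0,0]],[0,[0,0,0],[0,0,0]],[0,[0,0,0],[0,0,0]],[0,[0,0,0],[0,0,0]]]' 40; python3 -m jog '[[0,[0,0,0],[0,0,0]],[0,[0,0,-0.5],[0,0,0]],[0,[0,0,-3],[0,0,0]],[0,[0,0,-4],[0,0,0]],[0,[0,0,-4],[0,0,0]],[0,[0,0,-3],[0,0,0]],[0,[0,0,0],[0,0,0]],[0,[0,0,0],[0,0,0]]]'
python3 - <<'E'
from h import *
need((438.8,-390.9),165,-74.8)
E
```

```text
t: 20.05
tcp_pos: [622.2, -194.0, 22.0]
eef_rot: [-0.04, 3.139, -0.002]
wrist_force: [-0.8, 0.3, 6.8]
width: 15.0
grip_force: 39.8
t: 20.72
tcp_pos: [622.5, -194.1, 168.5]
eef_rot: [-0.04, 3.136, -0.003]
wrist_force: [0.2, 0.1, -0.6]
width: 15.1
grip_force: 39.1
need cm [ 18.87 -19.2    0.29] turn z 76.26 tilt [  0.31  -0.12 -57.3 ] tcp [ 622.5 -194.1  168.5]
```

```bash
python3 -m jog '[[0,[2.7,-2.74,0],[0,0,0]],[0,[2.7,-2.74,0],[0,0,0]],[0,[2.7,-2.74,0],[0,0,0]],[0,[2.7,-2.74,0],[0,0,0]],[0,[2.7,-2.74,0],[0,0,0]],[0,[2.7,-2.74,0],[0,0,0]],[0,[2.67,-2.76,0],[0,0,0]],[0,[0,0,0],[0,0,7]],[0,[0,0,0],[0,0,7]],[0,[0,0,0],[0,0,7]]]' >/dev/null; python3 -m jog '[[0,[0,0,0],[0,0,7]],[0,[0,0,0],[0,0,7]],[0,[0,0,0],[0,0,7]],[0,[0,0,0],[0,0,7]],[0,[0,0,0],[0,0,7]],[0,[0,0,0],[0,0,7]],[0,[0,0,0],[0,0,7]],[0,[0,0,0],[0,0,6.3]],[0,[0,0,0],[0,0,0]],[0,[0,0,0],[0,0,0]]]'
python3 -m jog '[[0,[0,0,0],[0,0,0]]]' >/dev/null
python3 - <<'E'
from h import *
c=snap("w10"); save(c,"L"); need((438.8,-390.9),78,-74.8);z=bot.get_obs()["tcp_pos"][2]
show(c,STK,z-6,z-22,amin=500); print("placed"); show(c,STK,69,53,amin=500)
E
```

```text
t: 22.38
tcp_pos: [436.5, -389.4, 163.8]
eef_rot: [-1.903, -2.495, -0.001]
wrist_force: [0.7, -0.4, 0.2]
width: 14.8
grip_force: 39.2
need cm [-0.16  0.15  8.66] turn z 0.09 tilt [ -0.07   0.07 -57.3 ] tcp [ 437.  -389.9  164.6]
{'c': array([ 496.6, -339.8]), 's': array([65.3, 13.9]), 'a': np.float64(-73.93), 'px': array([496., 231.]), 'cut': False}
{'c': array([ 435.6, -380.7]), 's': array([111.8,  15.8]), 'a': np.float64(-74.74), 'px': array([316., 289.]), 'cut': False}
placed
{'c': array([ 548.7, -355. ]), 's': array([111.5,  28.4]), 'a': np.float64(-73.93), 'px': array([496., 231.]), 'cut': False}
{'c': array([ 447.6, -423.7]), 's': array([190.2,  26.7]), 'a': np.float64(-74.74), 'px': array([316., 289.]), 'cut': False}
```

View pics/w10.png

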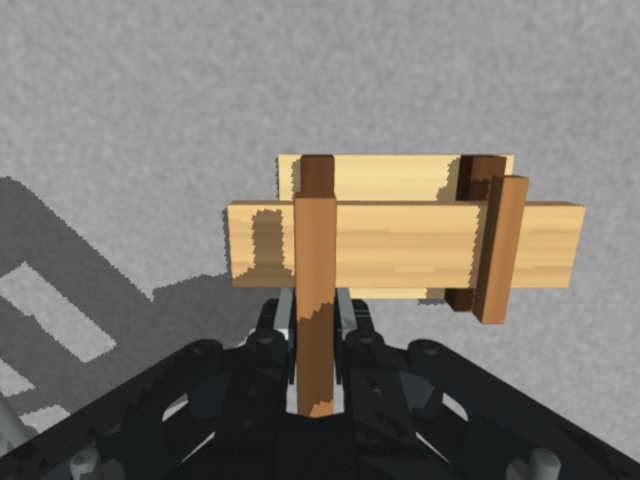

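The held sticker (295–335) is over the near bearer (301–334), and the placed far sticker at (505,250) is parallel and square. Lowering.

```bash
python3 -m jog '[[0,[-0.15,0.15,3],[0,0,0.1]],[0,[0,0,3],[0,0,0]],[0,[0,0,2.5],[0,0,0]],[0,[0,0,0],[0,0,0]],[0,[0,0,0],[0,0,0]],[0,[0,0,0],[0,0,0]]]'; python3 -m jog '[[0,[0,0,0.2],[0,0,0]],[0,[0,0,0.1],[0,0,0]],[0,[0,0,0],[0,0,0]],[0,[0,0,0],[0,0,0]]]';  python3 -m jog '[[0,[0,0,0.1],[0,0,0]],[0,[0,0,0.05],[0,0,0]],[0,[0,0,0],[0,0,0]],[0,[0,0,0],[0,0,0]]]'
```

```text
t: 23.02
tcp_pos: [439.7, -391.8, 81.3]
eef_rot: [1.91, 2.493, -0.0]
wrist_force: [0.2, -0.7, 1.0]
width: 14.9
grip_force: 39.8
t: 23.35
tcp_pos: [439.5, -391.7, 78.3]
eef_rot: [1.91, 2.492, -0.0]
wrist_force: [0.7, 0.0, -0.0]
width: 15.1
grip_force: 39.8
t: 23.68
tcp_pos: [439.2, -391.3, 75.9]
eef_rot: [-1.911, -2.494, 0.0]
wrist_force: [-1.4, -0.0, 0.1]
width: 15.1
grip_force: 39.8
```

Then touch down, release, rise and look.

```bash
python3 -m jog '[[0,[0,0,0.1],[0,0,0]],[0,[0,0,0.05],[0,0,0]],[0,[0,0,0],[0,0,0]],[0,[0,0,0],[0,0,0]]]'; python3 -m jog '[[0.4,[0,0,0],[0,0,0]],[0.4,[0,0,0],[0,0,0]],[0.4,[0,0,0],[0,0,0]],[0.4,[0,0,-2],[0,0,0]],[0.4,[0,0,-4],[0,0,0]],[0.4,[0,0,-4],[0,0,0]],[0.4,[0,0,-4],[0,0,0]],[0.4,[0,0,-3],[0,0,0]],[0.4,[0,0,0],[0,0,0]],[0.4,[0,0,0],[0,0,0]]]'
python3 - <<'E'
from h import *
c=snap("w11"); save(c,"M")
print("st",[(q["c"],q["s"],q["a"],q["px"]) for q in rects(c,STK,69,53,500)]); 
need((517,-11),250,-14.2); print(bot.get_obs()["joint_positions"].round(2))
E
```

```text
t: 24.02
tcp_pos: [439.3, -391.4, 74.6]
eef_rot: [1.911, 2.493, -0.0]
wrist_force: [-0.1, 0.4, 2.1]
width: 15.0
grip_force: 40.2
t: 24.85
tcp_pos: [440.2, -392.3, 246.9]
eef_rot: [1.908, 2.489, -0.001]
wrist_force: [-0.8, 0.7, -0.6]
width: 34.1
grip_force: 0.0
st [(array([ 550.5, -355.7]), array([110. ,  26.1]), np.float64(-73.84), array([450., 204.])), (array([ 439.1, -385.6]), array([109.6,  20.4]), np.float64(-74.4), array([314., 207.]))]
need cm [34.7  17.4  -0.54] turn z -60.73 tilt [ 5.00e-02 -5.00e-02 -5.73e+01] tcp [ 439.2 -391.3  244.8]
[-0.8   0.33  1.49  0.    1.32 -1.06]
```

View pics/w11.png

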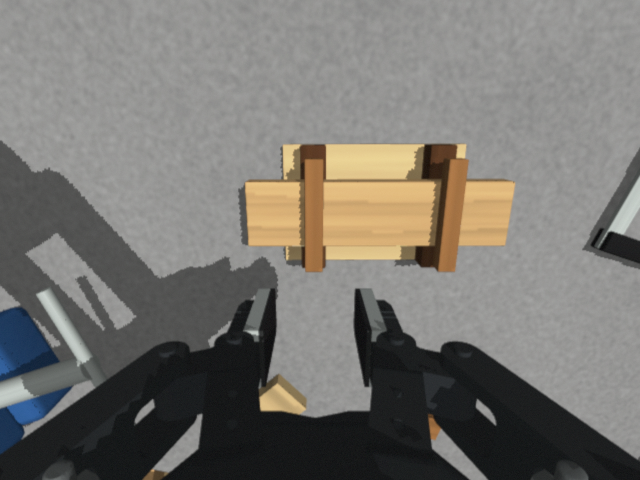

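Both stickers lie square on the board, above the bearers: near at (314,215), far at (452,215). That leaves one picture to view, so I'll go by numbers from here. Short board next.

```bash
python3 -m jog '[[1,[3.47,1.74,-0.05],[0,0,0]],[1,[3.47,1.74,-0.05],[0,0,0]],[1,[3.47,1.74,-0.05],[0,0,0]],[1,[3.47,1.74,-0.05],[0,0,0]],[1,[3.47,1.74,-0.05],[0,0,0]],[1,[3.47,1.74,-0.05],[0,0,0]],[1,[3.47,1.74,-0.05],[0,0,0]],[1,[3.47,1.74,-0.05],[0,0,0]],[1,[3.47,1.74,-0.05],[0,0,0]],[1,[3.47,1.74,-0.05],[0,0,0]]]' >/dev/null; python3 -m jog '[[1,[0,0,0],[0,0,-6.8]],[1,[0,0,0],[0,0,-6.8]],[1,[0,0,0],[0,0,-6.8]],[1,[0,0,0],[0,0,-6.8]],[1,[0,0,0],[0,0,-6.8]],[1,[0,0,0],[0,0,-6.8]],[1,[0,0,0],[0,0,-6.8]],[1,[0,0,0],[0,0,-6.8]],[1,[0,0,0],[0,0,-6.3]],[1,[0,0,0],[0,0,0]]]'
python3 -m jog '[[1,[0,0,0],[0,0,0]],[1,[0,0,0],[0,0,0]]]' >/dev/null
python3 - <<'E'
from h import *
c=snap(); save(c,"N"); r=show(c,WOOD,20); print([corners(q["cnt"]).tolist() for q in r if 200<q["px"][0]<420]); need((517,-11),80,-14.2)
E
```

```text
t: 26.57
tcp_pos: [515.5, -10.9, 247.0]
eef_rot: [-0.384, -3.113, 0.0]
wrist_force: [-0.3, -0.7, -0.2]
width: 85.5
grip_force: 0.0
{'c': array([759.2, 273.7]), 's': array([51.5, 72.1]), 'a': np.float64(44.26), 'px': array([605., 348.]), 'cut': True}
{'c': array([ 598.1, -398.3]), 's': array([73. , 46.5]), 'a': np.float64(13.52), 'px': array([ 17., 357.]), 'cut': True}
{'c': array([ 512. , -327.2]), 's': array([127.6,  24.8]), 'a': np.float64(15.42), 'px': array([ 38., 276.]), 'cut': True}
{'c': array([515.9,  -6.8]), 's': array([169.6,  59.9]), 'a': np.float64(-14.13), 'px': array([318., 200.]), 'cut': False}
[[[348.0, 118.0], [346.0, 284.0], [292.0, 286.0], [286.0, 119.0]]]
need cm [-0.08  0.02 16.84] turn z -0.16 tilt [-1.10e-01  1.00e-02 -5.73e+01] tcp [516.5 -11.  248.4]
```

```bash
python3 -m jog '[[1,[0.16,0.39,3.5],[0,0,-0.2]],[1,[0,0,3.5],[0,0,0]],[1,[0,0,3.5],[0,0,0]],[1,[0,0,3.5],[0,0,0]],[1,[0,0,3.5],[0,0,0]],[1,[0,0,2.5],[0,0,0]],[1,[0,0,0],[0,0,0]],[1,[0,0,0],[0,0,0]],[1,[0,0,0],[0,0,0]]]' 60
python3 - <<'E'
from h import *
c=snap(); show(c,WOOD,20); need((515.9,-6.8),27,-14.1); heights(load("N"),c,WOOD,20)
E
```

```text
t: 27.53
tcp_pos: [517.5, -7.0, 50.4]
eef_rot: [0.385, 3.116, 0.0]
wrist_force: [-0.3, -0.5, 0.6]
width: 85.9
grip_force: 0.0
{'c': array([509.7,  -5.7]), 's': array([157.9,  59.4]), 'a': np.float64(-14.16), 'px': array([312., 251.]), 'cut': False}
need cm [ 0.22 -0.03  2.4 ] turn z 0.04 tilt [ 1.90e-01 -2.00e-02 -5.73e+01] tcp [518.1  -7.   51. ]
[515.9  -6.8] [169.6  59.9] [509.7  -5.7] [157.9  59.4] -14.13 -14.16 corner z [22.8 23.8]
```

```bash
python3 -m jog '[[1,[0.2,0,2.3],[0,0,0]],[1,[0,0,0],[0,0,0]],[1,[0,0,0],[0,0,0]],[0,[0,0,0],[0,0,0]],[0,[0,0,0],[0,0,0]],[0,[0,0,0],[0,0,0]],[0,[0,0,0],[0,0,0]],[0,[0,0,0],[0,0,0]],[0,[0,0,0],[0,0,0]],[0,[0,0,0],[0,0,0]]]' 60; python3 -m jog '[[0,[0,0,-1],[0,0,0]],[0,[0,0,-3],[0,0,0]],[0,[0,0,-4],[0,0,0]],[0,[0,0,-4],[0,0,0]],[0,[0,0,-4],[0,0,0]],[0,[0,0,0],[0,0,0]],[0,[0,0,0],[0,0,0]],[0,[0,0,0],[0,0,0]]]'
python3 - <<'E'
from h import *
c=snap(); save(c,"O"); need((496.7,-375.2),180,15.2)
E
```

```text
t: 28.42
tcp_pos: [515.5, -6.5, 28.3]
eef_rot: [0.383, 3.115, -0.0]
wrist_force: [-1.5, -0.1, 9.2]
width: 57.8
grip_force: 62.6
t: 29.08
tcp_pos: [513.8, -6.3, 186.8]
eef_rot: [0.384, 3.118, -0.0]
wrist_force: [0.4, -0.2, -2.1]
width: 57.8
grip_force: 65.2
need cm [ -7.35 -36.19   0.56] turn z -29.23 tilt [-1.30e-01  1.00e-02 -5.73e+01] tcp [513.1  -6.3 185.6]
```

```bash
python3 -m jog '[[0,[-0.735,-3.62,0],[0,0,0]],[0,[-0.735,-3.62,0],[0,0,0]],[0,[-0.735,-3.62,0],[0,0,0]],[0,[-0.735,-3.62,0],[0,0,0]],[0,[-0.735,-3.62,0],[0,0,0]],[0,[-0.735,-3.62,0],[0,0,0]],[0,[-0.735,-3.62,0],[0,0,0]],[0,[-0.735,-3.62,0],[0,0,0]],[0,[-0.735,-3.62,0],[0,0,0]],[0,[-0.735,-3.62,0],[0,0,0]]]' >/dev/null; python3 -m jog '[[0,[0,0,0],[0,0,-5.85]],[0,[0,0,0],[0,0,-5.85]],[0,[0,0,0],[0,0,-5.85]],[0,[0,0,0],[0,0,-5.85]],[0,[0,0,0],[0,0,-5.85]],[0,[0,0,0],[0,0,0]],[0,[0,0,0],[0,0,0]],[0,[0,0,0],[0,0,0]]]'
python3 - <<'E'
from h import *
c=snap("w12"); save(c,"P"); need((496.9,-375.4),97,15.2)
f=cv2.cvtColor(c["frame"],cv2.COLOR_RGB2HSV)
z=bot.get_obs()["tcp_pos"][2]
# held-board centre line, and visible sticker ends either side of it
for v in(20,40):
    r=f[v,180:460]; k=np.where((r[:,1]>60)&(r[:,0]>8)&(r[:,0]<26)&(r[:,2]>60))[0]+180; print(v,k.min(),k.max(),plane(c,[(k.min()-.5,v),(k.max()+.5,v)],z-9).mean(0).round(1))
print("st",[(cv2.boundingRect(q["cnt"]),q["c"],q["a"]) for q in rects(c,STK,69,69,80)])
print("dk",[(cv2.boundingRect(q["cnt"]),q["c"],q["a"]) for q in rects(c,DARK,33,33,80)])
print("bd",[(cv2.boundingRect(q["cnt"]),q["c"],q["s"],q["a"]) for q in rects(c,WOOD,z-9,z-9,500)])
E
```

```text
t: 30.63
tcp_pos: [497.4, -374.9, 184.9]
eef_rot: [0.412, -3.112, -0.003]
wrist_force: [0.2, 0.3, -1.2]
width: 57.6
grip_force: 65.2
need cm [ 0.07 -0.04  8.83] turn z -0.09 tilt [ -0.09   0.08 -57.3 ] tcp [ 497.6 -375.   185.3]Traceback (most recent call last):
  File "<stdin>", line 7, in <module>
    return umr_minimum(a, axis, None, out, keepdims, initial, where)
ValueError: zero-size array to reduction operation minimum which has no identity
```

```bash
python3 - <<'E'
from h import *
c=load("P"); z=185.1; f=cv2.cvtColor(c["frame"],cv2.COLOR_RGB2HSV)
for v in(110,130,340,380):
    r=f[v,180:460]; k=np.where((r[:,1]>60)&(r[:,0]>15)&(r[:,0]<19)&(r[:,2]>60))[0]+180
    if len(k): Q=plane(c,[(k.min()-.5,v),(k.max()+.5,v)],z-9); print(v,k.min(),k.max(),Q.mean(0).round(1),np.linalg.norm(Q[0]-Q[1]))
for n,rg,zz in(("st",STK,69),("dk",DARK,33),("bd",WOOD,z-9)): 
    for q in rects(c,rg,zz,zz,80): print(n,cv2.boundingRect(q["cnt"]),q["c"],q["s"],q["a"])
E
```

```text
110 230 400 [ 419.9 -395.1  176.1] 59.2998882874705
130 231 399 [ 426.3 -393.3  176.1] 59.50418777388989
340 246 384 [ 507.7 -371.4  176.1] 58.32345923149426
380 247 382 [ 526.9 -366.5  176.1] 59.22689734385713
st (0, 256, 42, 74) [ 591.7 -570.6] [58.2 28.6] 0.95
dk (0, 255, 42, 73) [ 614.9 -596.7] [65.  32.6] 2.73
bd (0, 265, 26, 65) [ 520.6 -494.3] [27.6  9.7] 0.95
bd (0, 60, 50, 78) [ 446.  -496.9] [23.  17.9] -23.4
bd (232, 56, 171, 363) [ 474.9 -379.9] [148.   59.4] 15.08
```

```bash
python3 -m jog '[[0,[0.07,-0.05,3],[0,0,-0.1]],[0,[0,0,3],[0,0,0]],[0,[0,0,2.4],[0,0,0]],[0,[0,0,0],[0,0,0]],[0,[0,0,0],[0,0,0]],[0,[0,0,0],[0,0,0]]]'; python3 -m jog '[[0,[0,0,0.15],[0,0,0]],[0,[0,0,0.1],[0,0,0]],[0,[0,0,0],[0,0,0]],[0,[0,0,0],[0,0,0]]]'
python3 - <<'E'
from h import *
c=snap(); print(plane(c,[(c["cx"]+1,0)],88))
for q in rects(c,STK,69,69,80): print(cv2.boundingRect(q["cnt"]),q["c"],q["s"],q["a"])
need((496.9,-375.4),97,15.2)
E
```

```text
t: 31.18
tcp_pos: [498.1, -376.5, 103.3]
eef_rot: [-0.418, 3.113, -0.001]
wrist_force: [0.5, -0.8, -1.2]
width: 57.9
grip_force: 72.1
t: 31.52
tcp_pos: [497.8, -376.3, 100.8]
eef_rot: [-0.418, 3.113, -0.002]
wrist_force: [0.0, 0.3, -0.7]
width: 57.8
grip_force: 72.1
[[ 387.24727073 -405.74759034   88.        ]]
(383, 373, 18, 39) [ 541.5 -322.5] [23.4  8.3] 11.68
(232, 365, 16, 45) [ 559.5 -399.6] [27.1  7.3] 15.13
(201, 144, 34, 39) [ 450.6 -431.4] [15.8 13.4] 15.32
(399, 135, 38, 50) [ 426.9 -350.1] [20.3 15.2] 15.07
need cm [0.05 0.11 0.36] turn z 0.11 tilt [ 5.00e-02 -4.00e-02 -5.73e+01] tcp [ 497.7 -376.3  100.6]
```

```bash
python3 -m jog '[[0,[0.05,0.1,0.15],[0,0,0]],[0,[0,0,0.1],[0,0,0]],[0,[0,0,0],[0,0,0]],[0,[0,0,0],[0,0,0]]]'; python3 -m jog '[[0,[0,0,0.1],[0,0,0]],[0,[0,0,0],[0,0,0]],[0,[0,0,0],[0,0,0]]]'
```

```text
t: 31.9
tcp_pos: [496.6, -375.1, 97.2]
eef_rot: [0.419, -3.113, -0.001]
wrist_force: [1.4, -0.4, -0.7]
width: 57.7
grip_force: 72.1
t: 32.15
tcp_pos: [496.8, -375.3, 96.5]
eef_rot: [-0.419, 3.114, -0.0]
wrist_force: [0.9, 0.3, -0.8]
width: 57.7
grip_force: 72.3
```

```bash
python3 -m jog '[[0,[0,0,0.1],[0,0,0]],[0,[0,0,0],[0,0,0]],[0,[0,0,0],[0,0,0]]]'; python3 -m jog '[[0,[0,0,0.05],[0,0,0]],[0,[0,0,0],[0,0,0]],[0,[0,0,0],[0,0,0]]]'
```

```text
t: 32.4
tcp_pos: [496.9, -375.3, 96.1]
eef_rot: [-0.419, 3.113, -0.001]
wrist_force: [-0.7, 1.2, 4.4]
width: 57.8
grip_force: 72.8
t: 32.65
tcp_pos: [497.0, -375.3, 96.0]
eef_rot: [-0.419, 3.113, -0.001]
wrist_force: [-0.5, 1.4, 7.3]
width: 57.5
grip_force: 73.1
```

```bash
python3 -m jog '[[1,[0,0,-0.05],[0,0,0]],[1,[0,0,0],[0,0,0]],[1,[0,0,0],[0,0,0]],[1,[0,0,-2],[0,0,0]],[1,[0,0,-4],[0,0,0]],[1,[0,0,-4],[0,0,0]],[1,[0,0,-4],[0,0,0]],[1,[0,0,-2],[0,0,0]],[1,[0,0,0],[0,0,0]],[1,[0,0,0],[0,0,0]]]'
python3 -m jog '[[1,[0,0,0],[0,0,0]]]' >/dev/null
python3 - <<'E'
from h import *
c=snap("w13"); save(c,"Q"); f=cv2.cvtColor(c["frame"],cv2.COLOR_RGB2HSV)
for q in rects(c,STK,69,69,80): print("st",cv2.boundingRect(q["cnt"]),q["c"],q["s"],q["a"])
g=cv2.cvtColor(c["frame"],cv2.COLOR_RGB2GRAY).astype(int)
# along the centre column: strong steps = board ends
col=g[:,308:322].mean(1); d=np.abs(np.diff(col)); i=np.where(d>12)[0]; i=i[i<400]; print("rows",i,col[i].round(),"hi",plane(c,np.c_[np.full(len(i),314.),i+.5],89)[:,:2].round(1).tolist())
for v in(40,70,100,140,180,220,260,300,320):
    d=np.abs(np.diff(g[v].astype(int))); k=np.where(d>18)[0]; print(v,k[(k>220)&(k<410)])
need((642.2,186.5),250,-9.2)
E
```

```text
t: 33.48
tcp_pos: [497.4, -375.9, 257.0]
eef_rot: [-0.418, 3.111, -0.004]
wrist_force: [0.2, 0.2, 0.3]
width: 85.4
grip_force: 0.0
st (257, 267, 23, 24) [ 562.9 -400.5] [22.9 20.4] 13.68
st (349, 259, 24, 33) [ 536.8 -319.1] [31.9 20.4] 14.59
st (45, 235, 43, 61) [ 599.2 -582.6] [58.8 34.9] 0.18
st (251, 141, 26, 21) [ 451.6 -430.6] [21.1 16.2] -74.69
st (353, 136, 26, 26) [ 427.2 -349. ] [20.5 20.2] -74.69
rows [ 61  62  63  73  74 102 103 104 105 164 165 171 172 328 398 399] [132. 117.  93.  80. 124. 165. 152. 134. 114. 100. 113. 133. 157. 157.
 120. 104.] hi [[378.1, -406.8], [378.8, -406.6], [379.4, -406.4], [385.9, -404.7], [386.5, -404.5], [405.2, -399.4], [405.9, -399.2], [406.5, -399.0], [407.2, -398.8], [449.4, -387.3], [450.2, -387.1], [454.7, -385.9], [455.5, -385.6], [590.4, -348.8], [664.2, -328.6], [665.3, -328.3]]
40 []
70 [237 238 264 265]
100 [305 306 347]
140 [245 246 248 275 286 292 293 328 329 351 352 377]
180 [253 254 255 260 261 276 277 371]
220 [256 257 263 264 277 278 349 369 370]
260 [253 254 277 278 279 347 348 371]
300 [279 280 346]
320 [283 341]
need cm [-28.94  50.24   0.43] turn z 24.51 tilt [ -0.16   0.14 -57.3 ] tcp [ 495.8 -374.5  253.4]
```

```bash
python3 - <<'E'
from h import *
c=load("Q"); f=c["frame"]; hsv=cv2.cvtColor(f,cv2.COLOR_RGB2HSV)
g=cv2.cvtColor(f,cv2.COLOR_RGB2GRAY).astype(int)
w=(hsv[:,:,1]>60)&(hsv[:,:,0]>8)&(hsv[:,:,0]<26)
for v in list(range(58,112,4))+list(range(286,334,2)):
    k=np.where(w[v])[0]; k=k[(k>235)&(k<395)]
    print(v,(k.min(),k.max(),len(k)) if len(k) else None, g[v,285:345:15],hsv[v,330])
E
```

```text
58 None [134 140 134 135] [ 30   2 135]
62 None [130 135 107 138] [ 15   4 139]
66 None [74 74 74 97] [15  5 98]
70 None [73 76 74 74] [30  7 74]
74 (np.int64(277), np.int64(347), 71) [129 121 125 120] [ 18 108 142]
78 (np.int64(277), np.int64(348), 72) [174 162 171 168] [ 17 117 202]
82 (np.int64(277), np.int64(348), 72) [173 163 170 169] [ 18 115 201]
86 (np.int64(277), np.int64(348), 72) [ 99 160 171 169] [ 17 115 202]
90 (np.int64(277), np.int64(348), 72) [ 93 164 168 168] [ 17 115 201]
94 (np.int64(278), np.int64(348), 71) [ 92 124 170 167] [ 18 114 199]
98 (np.int64(278), np.int64(348), 71) [ 95  95 171 168] [ 17 115 201]
102 (np.int64(278), np.int64(347), 70) [ 93  94 171 166] [ 17 119 200]
106 (np.int64(278), np.int64(347), 70) [93 93 96 98] [ 18 120 117]
110 (np.int64(278), np.int64(347), 70) [92 92 91 89] [ 18 118 106]
286 (np.int64(260), np.int64(366), 107) [188 172 180 165] [ 18 115 197]
288 (np.int64(260), np.int64(365), 106) [189 173 180 163] [ 18 116 195]
290 (np.int64(275), np.int64(365), 89) [187 173 179 163] [ 17 115 195]
292 (np.int64(279), np.int64(347), 69) [187 
[... 686 characters left out ...]
np.int64(346), 67) [186 173 173 179] [ 18 115 213]
314 (np.int64(280), np.int64(346), 67) [185 176 173 178] [ 17 116 213]
316 (np.int64(281), np.int64(345), 65) [171 167 168 176] [ 18 117 210]
318 (np.int64(283), np.int64(342), 60) [166 160 168 180] [ 17 116 215]
320 (np.int64(283), np.int64(341), 59) [167 160 167 179] [ 18 117 214]
322 (np.int64(283), np.int64(341), 59) [166 158 167 182] [ 17 117 218]
324 (np.int64(283), np.int64(341), 59) [167 158 169 181] [ 17 116 216]
326 (np.int64(284), np.int64(341), 58) [166 158 169 181] [ 17 118 217]
328 (np.int64(284), np.int64(341), 58) [156 151 159 167] [ 17 103 196]
330 None [140 142 143 138] [ 18   9 140]
332 None [139 141 141 137] [ 30   4 137]
```

```bash
python3 - <<'E'
from h import *
c=load("Q"); u=np.array([np.cos(np.radians(15.2)),np.sin(np.radians(15.2))])
L=plane(c,[(312.7,73.5),(312.7,328.7)],53); s=plane(c,[(313.3,316.3)],89)[0]
print("long",L.round(1),np.linalg.norm(L[0]-L[1]),L.mean(0)); print("short far end",s,"centre",s[:2]-85*u)
M=L.mean(0)[:2]; d=s[:2]-85*u-M; print("offset along/across",d@u,d@[-u[1],u[0]])
g=cv2.cvtColor(c["frame"],cv2.COLOR_RGB2GRAY)[:,300:312].mean(1); 
for v in range(104,180,6): print(v,g[v].round(), end=' ')
print(plane(c,[(313,v) for v in (106,110,116,120)],89)[:,:2]@u-(M@u))
E
```

```text
long [[ 381.2 -407.1   53. ]
 [ 611.5 -344.4   53. ]] 238.73277387082138 [ 496.33614398 -375.72957521   53.        ]
short far end [ 578.65565514 -352.62767462   89.        ] centre [ 496.62925311 -374.91375481]
offset along/across 0.4967544290813247 0.7104301035642393
104 97.0 110 96.0 116 96.0 122 95.0 128 94.0 134 94.0 140 94.0 146 94.0 152 93.0 158 93.0 164 108.0 170 126.0 176 171.0 [-91.69077755 -88.8459035  -84.54620356 -81.6579142 ]
```

The short board is within 0.7 mm of the long one both ways. Now the weight.

```bash
python3 -m jog '[[1,[-1.93,3.35,0],[0,0,0]],[1,[-1.93,3.35,0],[0,0,0]],[1,[-1.93,3.35,0],[0,0,0]],[1,[-1.93,3.35,0],[0,0,0]],[1,[-1.93,3.35,0],[0,0,0]],[1,[-1.93,3.35,0],[0,0,0]],[1,[-1.93,3.35,0],[0,0,0]],[1,[-1.93,3.35,0],[0,0,0]],[1,[-1.93,3.35,0],[0,0,0]],[1,[-1.93,3.35,0],[0,0,0]]]' >/dev/null; python3 -m jog '[[0.6,[-1.93,3.35,0],[0,0,0]],[0.6,[-1.93,3.35,0],[0,0,0]],[0.6,[-1.93,3.35,0],[0,0,0]],[0.6,[-1.93,3.35,0],[0,0,0]],[0.6,[-1.93,3.35,0],[0,0,0]],[0.6,[0,0,0],[0,0,6.1]],[0.6,[0,0,0],[0,0,6.1]],[0.6,[0,0,0],[0,0,6.1]],[0.6,[0,0,0],[0,0,6.1]],[0.6,[0,0,0],[0,0,0]]]'
python3 -m jog '[[0.6,[0,0,0],[0,0,0]],[0.6,[0,0,0],[0,0,0]]]' >/dev/null
cat >> h.py <<'E'
GREY=((80,8,30),(125,60,110))
def knob(c,z=50,near=None):
    hsv=cv2.cvtColor(c["frame"],cv2.COLOR_RGB2HSV); m=cv2.inRange(hsv,np.array((0,0,140)),np.array((179,40,255)))
    cs,_=cv2.findContours(m,cv2.RETR_EXTERNAL,cv2.CHAIN_APPROX_NONE)
    for b in cs:
        if cv2.contourArea(b)>60:
            (x,y),r=cv2.minEnclosingCircle(b); X=plane(c,[(x,y)],z)[0]
            if near is None or np.linalg.norm(X[:2]-near)<60: print("knob px",round(x,1),round(y,1),round(r,1),cv2.contourArea(b),"at",X.round(1))
E
python3 - <<'E'
from h import *
c=snap("w14"); save(c,"R"); show(c,GREY,18,amin=800); knob(c,50,(642,186)); need((642.2,186.5),110,-9.2)
E
```

```text
t: 35.28
tcp_pos: [642.1, 185.9, 252.5]
eef_rot: [-0.252, -3.127, 0.002]
wrist_force: [-0.3, 0.3, 0.3]
width: 51.5
grip_force: 0.0
{'c': array([640.9, 185.8]), 's': array([82. , 47.6]), 'a': np.float64(-8.69), 'px': array([314., 203.]), 'cut': False}
knob px 339.0 205.0 363.4 200080.5 at [637.7 209.7  50. ]
need cm [ 0.06  0.08 14.44] turn z 0.22 tilt [-1.00e-01 -2.00e-02 -5.73e+01] tcp [642.9 185.6 254.4]
```

```bash
cat >> h.py <<'E'
def knob(c,z=50,zb=18):
    """bright disc inside the dark block"""
    q=max(rects(c,GREY,zb,zb,800),key=lambda r:len(r["cnt"])); x,y,w,h=cv2.boundingRect(cv2.convexHull(q["cnt"]))
    g=cv2.cvtColor(c["frame"],cv2.COLOR_RGB2GRAY); k=np.zeros_like(g); cv2.fillPoly(k,[cv2.convexHull(q["cnt"])],255); k=cv2.erode(k,np.ones((5,5)))
    m=((g>125)&(k>0)).astype(np.uint8); cs,_=cv2.findContours(m,cv2.RETR_EXTERNAL,cv2.CHAIN_APPROX_NONE); b=max(cs,key=cv2.contourArea)
    p,r=cv2.minEnclosingCircle(b); print("knob",np.round(p,1),round(r,1),cv2.contourArea(b),plane(c,[p],z)[0].round(1)); return p
E
python3 -m jog '[[0.6,[0.1,0.05,3.5],[0,0,-0.3]],[0.6,[0,0,3.5],[0,0,0]],[0.6,[0,0,3.5],[0,0,0]],[0.6,[0,0,2.5],[0,0,0]],[0.6,[0,0,0],[0,0,0]],[0.6,[0,0,0],[0,0,0]],[0.6,[0,0,0],[0,0,0]]]'
python3 - <<'E'
from h import *
c=snap("w15"); save(c,"S"); show(c,GREY,18,amin=800); p=knob(c); q=knob(load("R")); print(tri(load("R"),q,c,p)); need((641.2,185.8),40,-8.7)
E
```

```text
t: 36.08
tcp_pos: [643.6, 186.7, 126.9]
eef_rot: [0.24, 3.13, 0.001]
wrist_force: [0.7, 0.3, 0.6]
width: 51.2
grip_force: 0.0
{'c': array([800.6, 296.4]), 's': array([50.7, 26.4]), 'a': np.float64(64.2), 'px': array([475., 405.]), 'cut': False}
{'c': array([761. ,  38.8]), 's': array([50.2, 26.4]), 'a': np.float64(-84.93), 'px': array([156., 404.]), 'cut': False}
{'c': array([640.6, 185.9]), 's': array([82. , 47.3]), 'a': np.float64(-8.01), 'px': array([312., 235.]), 'cut': False}
knob [310.6 254.9] 19.6 541.0 [640.  185.6  50. ]
knob [313.7 211.5] 12.6 452.0 [640.1 185.7  50. ]
[[640.14502729 185.61618741  49.65259512]]
need cm [ 0.31 -0.16  8.78] turn z -0.06 tilt [ 2.40e-01  5.00e-02 -5.73e+01] tcp [644.2 186.9 127.8]
```

Knob top triangulates to 49.7 mm at (640.1,185.6), agreeing with the block centre. Grasping it.

```bash
python3 -m jog '[[0.6,[0.4,-0.15,2.5],[0,0,0]],[0.6,[0,0,3],[0,0,0]],[0.6,[0,0,3.2],[0,0,0]],[0.6,[0,0,0],[0,0,0]],[0.6,[0,0,0],[0,0,0]],[0.6,[0,0,0],[0,0,0]],[0.6,[0,0,0],[0,0,0]]]'; python3 -c "
from h import *
need((640.3,185.7),40,-8.6)"
```

```text
t: 36.72
tcp_pos: [640.6, 186.2, 41.5]
eef_rot: [0.24, 3.127, 0.003]
wrist_force: [0.2, -0.4, -0.3]
width: 50.9
grip_force: 0.0
need cm [ 0.02 -0.05  0.15] turn z -0.17 tilt [  0.31   0.07 -57.3 ] tcp [640.6 186.2  41.5]
```

```bash
python3 -m jog '[[0,[0,0,0.1],[0,0,0]],[0,[0,0,0],[0,0,0]],[0,[0,0,0],[0,0,0]],[0,[0,0,0],[0,0,0]],[0,[0,0,0],[0,0,0]],[0,[0,0,0],[0,0,0]]]' 90; python3 -m jog '[[0,[0,0,0],[0,0,0]],[0,[0,0,-0.5],[0,0,0]],[0,[0,0,-2],[0,0,0]],[0,[0,0,-4],[0,0,0]],[0,[0,0,-4],[0,0,0]],[0,[0,0,-4],[0,0,0]],[0,[0,0,-2],[0,0,0]],[0,[0,0,0],[0,0,0]],[0,[0,0,0],[0,0,0]],[0,[0,0,0],[0,0,0]]]'
python3 - <<'E'
from h import *
need((496.6,-375.2),200,15.2)
c=snap("w16"); z=bot.get_obs()["tcp_pos"][2]-40
for q in rects(c,GREY,z+18,z+18,800): print(q["c"],q["s"],q["a"],q["px"],q["cut"])
E
```

```text
t: 37.22
tcp_pos: [639.1, 185.7, 39.5]
eef_rot: [0.24, 3.13, 0.001]
wrist_force: [-0.5, -0.5, 6.2]
width: 22.0
grip_force: 87.8
t: 38.05
tcp_pos: [636.0, 185.2, 199.7]
eef_rot: [-0.24, -3.127, 0.002]
wrist_force: [-0.6, -1.0, -6.0]
width: 21.8
grip_force: 88.7
need cm [  5.22 -57.51   0.11] turn z -23.98 tilt [ -0.3   -0.06 -57.3 ] tcp [636.  185.2 199.7]
[676.6 122.3] [31.3 19.7] -24.66 [201. 396.] False
[714.2 238.9] [74.3 21.2] 10.31 [442. 425.] False
[614.6 189.4] [47.7 42.9] 81.99 [314. 255.] False
```

```bash
python3 -m jog '[[0,[0.2,-2,0],[0,0,0]],[0,[0.34,-3.7,0],[0,0,0]],[0,[0.34,-3.7,0],[0,0,0]],[0,[0.34,-3.7,0],[0,0,0]],[0,[0.34,-3.7,0],[0,0,0]],[0,[0.34,-3.7,0],[0,0,0]],[0,[0.34,-3.7,0],[0,0,0]],[0,[0.34,-3.7,0],[0,0,0]],[0,[0.34,-3.7,0],[0,0,0]],[0,[0.34,-3.7,0],[0,0,0]]]' >/dev/null; python3 -m jog '[[0,[0.34,-3.7,0],[0,0,0]],[0,[0.34,-3.7,0],[0,0,0]],[0,[0.34,-3.7,0],[0,0,0]],[0,[0.34,-3.7,0],[0,0,0]],[0,[0.34,-3.7,0],[0,0,0]],[0,[0.26,-3.7,0],[0,0,0]],[0,[0,0,0],[0,0,-6]],[0,[0,0,0],[0,0,-6]],[0,[0,0,0],[0,0,-6]],[0,[0,0,0],[0,0,-6]]]' >/dev/null;  python3 -m jog '[[0,[0,0,0],[0,0,0]],[0,[0,0,0],[0,0,0]],[0,[0,0,0],[0,0,0]],[0,[0,0,0],[0,0,0]]]'
python3 - <<'E'
from h import *
need((496.6,-375.2),130,15.2)
c=snap("w17"); save(c,"U"); z=bot.get_obs()["tcp_pos"][2]-39.5
for q in rects(c,GREY,z+18,z+18,600): print(cv2.boundingRect(q["cnt"]),q["c"],q["s"],q["a"],q["px"],q["cut"])
E
```

```text
t: 40.1
tcp_pos: [498.5, -374.2, 201.4]
eef_rot: [0.413, -3.113, -0.002]
wrist_force: [0.7, -0.2, -5.1]
width: 21.7
grip_force: 89.5
need cm [ 0.2  -0.06  7.14] turn z -0.07 tilt [ -0.08   0.07 -57.3 ] tcp [ 498.5 -374.2  201.4]
(173, 373, 52, 60) [ 563.2 -416.2] [36.7 22. ] 0.78 [200. 401.] False
(407, 372, 80, 108) [ 548.7 -292.7] [79.4 21.6] 39.36 [445. 426.] True
(259, 209, 111, 92) [ 476.9 -379.2] [46.6 41. ] -74.88 [316. 257.] False
```

```bash
python3 -m jog '[[0,[0.17,-0.09,2.5],[0,0,0]],[0,[0,0,2.5],[0,0,0]],[0,[0,0,1.7],[0,0,0]],[0,[0,0,0],[0,0,0]],[0,[0,0,0],[0,0,0]],[0,[0,0,0],[0,0,0]],[0,[0,0,0],[0,0,0]]]'; python3 -m jog '[[0,[0,0,0.2],[0,0,0]],[0,[0,0,0.1],[0,0,0]],[0,[0,0,0],[0,0,0]],[0,[0,0,0],[0,0,0]]]'; python3 -c "
from h import *
need((496.6,-375.2),128.5,15.2)"
```

```text
t: 40.73
tcp_pos: [498.6, -376.9, 137.2]
eef_rot: [-0.415, 3.112, -0.004]
wrist_force: [-0.7, 0.5, -5.2]
width: 21.7
grip_force: 89.7
t: 41.07
tcp_pos: [497.4, -376.0, 132.8]
eef_rot: [-0.416, 3.114, -0.001]
wrist_force: [-0.3, 0.1, -5.8]
width: 21.8
grip_force: 89.7
need cm [0.06 0.1  0.43] turn z 0.01 tilt [ 2.00e-02 -2.00e-02 -5.73e+01] tcp [ 497.4 -376.   132.8]
```

```bash
python3 -m jog '[[0,[0.05,0.07,0.2],[0,0,0]],[0,[0,0,0.1],[0,0,0]],[0,[0,0,0],[0,0,0]],[0,[0,0,0],[0,0,0]]]'; python3 -m jog '[[0,[0,0,0.1],[0,0,0]],[0,[0,0,0],[0,0,0]],[0,[0,0,0],[0,0,0]]]';python3 -m jog '[[0,[0,0,0.1],[0,0,0]],[0,[0,0,0],[0,0,0]],[0,[0,0,0],[0,0,0]]]'
```

```text
t: 41.4
tcp_pos: [496.6, -375.3, 129.2]
eef_rot: [0.416, -3.114, -0.001]
wrist_force: [-0.2, -0.5, -5.9]
width: 21.8
grip_force: 89.7
t: 41.65
tcp_pos: [496.8, -375.6, 128.6]
eef_rot: [-0.416, 3.114, -0.001]
wrist_force: [-0.7, 1.4, -4.7]
width: 21.2
grip_force: 90.3
t: 41.9
tcp_pos: [496.8, -375.6, 128.5]
eef_rot: [-0.416, 3.113, -0.001]
wrist_force: [-2.2, 1.6, 5.4]
width: 21.5
grip_force: 90.8
```

Touched down at the predicted height. Release, rise well clear and look.

```bash
python3 -m jog '[[0.6,[0,0,0],[0,0,0]],[0.6,[0,0,0],[0,0,0]],[0.6,[0,0,0],[0,0,0]],[0.6,[0,0,0],[0,0,0]],[0.6,[0,0,-2],[0,0,0]],[0.6,[0,0,-4],[0,0,0]],[0.6,[0,0,-4],[0,0,0]],[0.6,[0,0,-4],[0,0,0]],[0.6,[0,0,-2],[0,0,0]],[0.6,[0,0,0],[0,0,0]]]'; python3 -m jog '[[0.6,[0,0,0],[0,0,0]],[0.6,[0,0,0],[0,0,0]],[0.6,[0,0,0],[0,0,0]]]'
python3 - <<'E'
from h import *
c=snap("w18"); save(c,"V")
for q in rects(c,GREY,107,107,600): print(cv2.boundingRect(q["cnt"]),q["c"],q["s"],q["a"],q["cut"])
try: knob(c,139,107)
except Exception as e: print(e)
E
```

```text
t: 42.73
tcp_pos: [499.4, -377.6, 294.3]
eef_rot: [-0.415, 3.105, -0.015]
wrist_force: [-0.0, -0.5, -0.1]
width: 51.2
grip_force: 0.0
t: 42.98
tcp_pos: [495.8, -374.7, 285.3]
eef_rot: [0.416, -3.111, -0.005]
wrist_force: [-0.2, 0.8, 0.6]
width: 51.2
grip_force: 0.0
(94, 397, 74, 83) [ 782.5 -496.5] [125.7  45.9] -12.71 True
(446, 376, 54, 48) [ 638.5 -172.6] [67.6 47.5] 88.64 False
(286, 175, 55, 93) [ 497.7 -374.1] [82.1 45.5] 15.85 False
max() iterable argument is empty
```

View pics/w18.png

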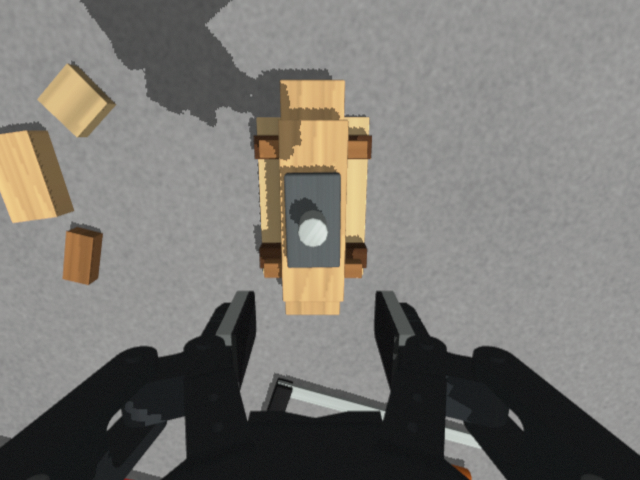

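The stack stands as asked. The weight, block (286–340, 173–267) and knob up at (313,232), is centred to about 1 mm on the short board, in line with the long board, with both stickers over the bearers. The hand is clear, so I'm handing in.

```bash
python3 -c "
from workcell import bot
print(bot.finish_job())"
```

```text
the job is handed in; nothing more can be done
None
```

I built the drying stack in the order asked and handed it in at about 43 s; my last measurements put the boards and the weight within about 1 mm of centre, both stickers sit over the bearers, and I didn't touch the tin, clamp or tape measure.

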